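Lay the coffee tray

TASK

Lay the coffee tray: take the four espresso cups off the crowded wooden board and stand each one upright in the flat centre of the saucer of its own colour. Set the cups down, do not drop them; leave the saucers lying where they are on the tray, and leave the milk jug and sugar bowl standing in their places on the board.

Things in the scene. Friction and masses are not known exactly. Their poses are not given: they have to be found in the camera images.
- red_cup: red glazed espresso cup, open top, 58 mm tall, 0.15 kg. Round: foot 40 mm across, 60 mm at mid height, 62 mm at the rim, wall 4 mm. Origin at the centre of the foot's underside, z up; own +x points to its ear handle (7 mm thick, from 15 to 51 mm height), which reaches 51 mm from the axis. Starts upright in a row on the 18 mm thick wooden board (see milk_jug).
- yellow_cup: yellow glazed espresso cup, open top, 58 mm tall, 0.15 kg. Round: foot 40 mm across, 60 mm at mid height, 62 mm at the rim, wall 4 mm. Origin at the centre of the foot's underside, z up; own +x points to its ear handle (7 mm thick, from 15 to 51 mm height), which reaches 51 mm from the axis. Starts upright in a row on the 18 mm thick wooden board (see milk_jug).
- green_cup: green glazed espresso cup, open top, 58 mm tall, 0.15 kg. Round: foot 40 mm across, 60 mm at mid height, 62 mm at the rim, wall 4 mm. Origin at the centre of the foot's underside, z up; own +x points to its ear handle (7 mm thick, from 15 to 51 mm height), which reaches 51 mm from the axis. Starts upright in a row on the 18 mm thick wooden board (see milk_jug).
- blue_cup: blue glazed espresso cup, open top, 58 mm tall, 0.15 kg. Round: foot 40 mm across, 60 mm at mid height, 62 mm at the rim, wall 4 mm. Origin at the centre of the foot's underside, z up; own +x points to its ear handle (7 mm thick, from 15 to 51 mm height), which reaches 51 mm from the axis. Starts upright in a row on the 18 mm thick wooden board (see milk_jug).
- red_saucer: red glazed saucer, 114 mm across, rim 14 mm high, 0.2 kg, loose. Origin at the centre of its underside, z up. Its flat centre, about 54 mm across, lies 5 mm above the origin; from there it slopes up to the rim. Lies on a fixed grey tray (floor 6 mm above the table, edge 14 mm high), the four centres about 128 mm apart in a square.
- yellow_saucer: yellow glazed saucer, 114 mm across, rim 14 mm high, 0.2 kg, loose. Origin at the centre of its underside, z up. Its flat centre, about 54 mm across, lies 5 mm above the origin; from there it slopes up to the rim. Lies on a fixed grey tray (floor 6 mm above the table, edge 14 mm high), the four centres about 128 mm apart in a square.
- green_saucer: green glazed saucer, 114 mm across, rim 14 mm high, 0.2 kg, loose. Origin at the centre of its underside, z up. Its flat centre, about 54 mm across, lies 5 mm above the origin; from there it slopes up to the rim. Lies on a fixed grey tray (floor 6 mm above the table, edge 14 mm high), the four centres about 128 mm apart in a square.
- blue_saucer: blue glazed saucer, 114 mm across, rim 14 mm high, 0.2 kg, loose. Origin at the centre of its underside, z up. Its flat centre, about 54 mm across, lies 5 mm above the origin; from there it slopes up to the rim. Lies on a fixed grey tray (floor 6 mm above the table, edge 14 mm high), the four centres about 128 mm apart in a square.
- milk_jug: small steel milk jug, 58 mm across, 66 mm tall, handle to 48 mm along own +x; origin: centre of underside. Leave alone. Jug, bowl and four cups fill a fixed slatted board in two rows of three, in any order: 76 mm apart in a row (14 mm gaps), rows 130 mm apart. Open fingers fit down beside a cup only across its row; handles point aslant along the rows.
- sugar_bowl: white lidded sugar bowl, 62 mm across, 60 mm tall, no handle; stands among the cups on the 18 mm thick board. Origin at the centre of its underside. Leave alone.
There are look-alikes about, which are no part of the job. Of the things like the yellow_saucer, leave any that is white; of the rest the larger one is meant. Of the things that look like the green_saucer, the larger one is meant.

How it is judged:
By the outcome, as a careful person would: the job done as asked, in the order asked, and still so for the second after the job is handed in, with the robot touching nothing.
It also fails if it takes over 99 s, if anything falls off the work surface, if the arm or the gripper's body presses on something with over 40 N, if the wrist force passes 120 N, or if a joint passes its speed limit or range.

ROBOT

A 7-joint arm with a two-finger parallel gripper is mounted at the origin on the work surface. World frame = base frame: x ahead of the robot, y to its left, z up, the work surface at z = 0. Lengths are in m, angles in rad, forces in N, time in s.
With the tool pointing down it reaches from about 0.425 to 0.875 m from the base axis. Payload 4.7 kg.
Tool frame: the origin (TCP) lies between the finger pads; the fingertips stand 22 mm ahead of it and the grasp point (between the pads) lies 3 mm ahead of it; z points along the fingers, y is the line along which they close (so a half turn about z gives the same grasp; the last joint's range is limited). The gripper opens to 87 mm and grips with 3 to 60 N. Pads are 19 mm wide; open, the fingers measure 117 mm over their backs; the gripper's body (75 mm by 190 mm) begins 51 mm behind the grasp point.
Start: joints at [-1.333, 0.321, -0.07, 1.45, 0.023, 1.371, -0.057], TCP at [0.144, 0.634, 0.206] pointing down, gripper open.
Joint ranges: [-2.86, 2.86], [-0.3, 2.09], [-1.38, 1.24], [0.06, 2.45], [-1.56, 4.7], [0.09, 2.05], [-2.69, 2.69]. Speed limits (rad/s): [2.57, 2.57, 3.14, 3.14, 3.14, 3.14, 3.14].

INTERFACE

Orientations are given as a rotation vector (axis times angle).
In Python, from bench import ctrl gives the robot as it stands. The module is installed in compiled form; this text tells all that it offers.
- The arm moves only by the tool send_rows, never from a script. Its argument "motion" is a list of rows, each an object with "claw": the opening, from -1 (shut) to 1 (fully open); "slide": the shift along the tool's x, y, z in mm, a list of three; "delta_rot": the turn, a rotation vector about the tool's x, y, z in rad, a list of three. In form: [{"claw": claw, "slide": [x, y, z], "delta_rot": [ax, ay, az]}, ...]. A call has 1 to 5 rows; each row is the pose to reach, as a shift and turn from the pose commanded when the call began, along the tool's axes at that moment; what a row does not reach only later rows make up. A row lasts 1/10 s, in which the tool goes at most 50 mm and 8.59 degrees, less where a joint would pass 70% of its speed; a pose out of reach is approached as far as the arm can. A call with a gripper value outside its range is refused whole. The fingers move at their own pace and stop on an object; "grip_force" is the grip in N (left out, the last holds). Time passes only in rows, so rows that repeat a pose let the fingers close. It gives the time, the measured TCP pose, the force, the opening and the grip force at its end, in the units of the state.
- ctrl.get_state(): the state, without advancing time (a new reading comes with each control period).
- ctrl.get_image(name): name is "side" or "top" or "wrist"; returns a dict with "color" (480x640x3 uint8, blue, green, red), "fx", "fy", "cx", "cy" (pixels), "k1" (the pictures are not rectified: a ray, as slopes to the right and down, at radius r is drawn at 1 + k1 r^2 times it, then the intrinsics apply), "pose" (4x4, takes a point from camera to world coordinates). Camera axes: x right, y down, z forward; pixel columns grow to the right and rows downward; lengths in m; the calibration is good to about 2 mm. A picture is of the moment at which its call begins. There is no depth.
- ctrl.close_job(): hands the job in; it is judged then, once.
The state is a dict: "time": time; "joint_positions": joint angles; "qd": joint speeds; "joint_torque": joint torques, N m; "position": TCP position; "tool_rot": TCP orientation; "ft_force": force on the tool from outside, world axes, zero at the start; "torque": the same for the moment, N m; "grip_width": opening from 0.0 (shut) to 1.0 (fully open); "grip_force": force on a finger pad.
Only numpy, scipy, OpenCV 4.12 (cv2) and the standard library are available. Lean on these libraries where they do the work, as an engineer would, in place of code of your own. Each camera call takes 0.05 s, during which the arm holds its last target. There are 200 camera calls.

## Working session

There is one attempt and no reset: what is moved stays moved. The work goes in short steps, Python scripts to look and compute and a tool call to move; the robot and the scene stay as the last step left them, time stands still between calls to the robot, and variables do not carry over. Pictures are saved under pics/ and viewed, at most 14 in all, crops included, and the job is handed in when it is done.

Besides the shell and the picture viewer there is one more tool, called by a JSON object that holds its "api" and its "payload", one argument or row to a line. send_rows: Moves the arm, as the interface text tells. Its arguments: {"type":"object","properties":{"motion":{"type":"array","items":{"type":"object","properties":{"claw":{"type":"number"},"slide":{"type":"array","items":{"type":"number"}},"delta_rot":{"type":"array","items":{"type":"number"}}}}},"grip_force":{"type":"number"}},"required":["motion"]}

```bash
mkdir -p pics; python3 - <<'E'
from bench import ctrl
import cv2,numpy as np
s=ctrl.get_state();print(s)
for n in("top","side"):
    d=ctrl.get_image(n);cv2.imwrite(f"pics/{n}0.png",d["color"]);print({k:v for k,v in d.items() if k!="color"})
E
```

```text
{'time': 0.0, 'joint_positions': array([-1.33292357,  0.32181995, -0.07007476,  1.45166649,  0.02262588,
        1.37077955, -0.05688647]), 'qd': array([-0.00161108, -0.00078123, -0.00029144,  0.00041519,  0.00046105,
        0.00061607, -0.00104044]), 'joint_torque': array([-1.03309515e-05, -4.91314960e+01, -4.04216917e-01, -3.12512612e+01,
       -6.39030640e-02,  4.41066083e-02,  2.10506696e-04]), 'position': array([0.14417946, 0.63321796, 0.20476771]), 'tool_rot': array([-3.50696983e-01, -3.12186977e+00,  2.96039504e-03]), 'ft_force': array([-0.30290728, -0.59710193,  0.19035002]), 'torque': array([-0.00690811, -0.01153874, -0.0151197 ]), 'grip_force': 0.0, 'grip_width': 1.001293872029053}
{'fx': 570.4766678135628, 'fy': 570.4766678135628, 'cx': 321.1678315447476, 'cy': 237.96288469862927, 'k1': -0.0014971162697266862, 'pose': array([[-5.19472496e-04, -9.88568236e-01,  1.50773247e-01,
         3.01668263e-01],
       [-9.99999859e-01,  4.96825700e-04, -1.87873622e-04,
         8.29152520e-02],
       [ 1.10817872e-04, -1.50773323e-01, -9.88568355e-01,
         1.41305309e+00],
       [ 0.00000000e+00,  0.00000000e+00,  0.00000000e+00,
         1.00000000e+00]])}
{'fx': 578.0868180334137, 'fy': 578.0868180334137, 'cx': 318.99231930923236, 'cy': 239.62438997020598, 'k1': -0.10292879930485022, 'pose': array([[ 0.80010655, -0.36865322,  0.47320642, -0.158956  ],
       [-0.59964544, -0.47055086,  0.64730768, -0.85279203],
       [-0.01596437, -0.80167119, -0.59755204,  0.89819281],
       [ 0.        ,  0.        ,  0.        ,  1.        ]])}
```

View pics/top0.png

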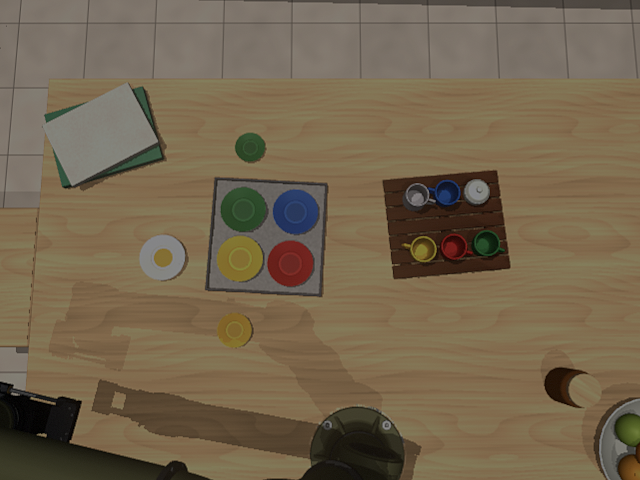

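View pics/side0.png

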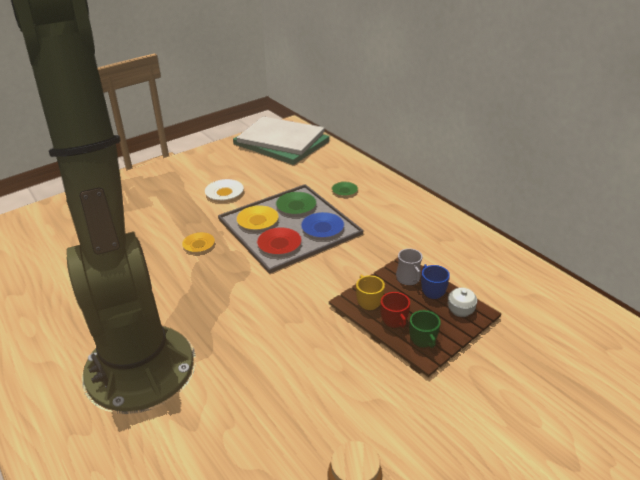

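The top view shows the saucers on the tray: green (244,209), blue (296,212), yellow (240,259) and red (291,263). The cups on the board are yellow (424,249), red (454,247), green (487,243) and blue (447,193). The jug is at (417,196) and the bowl at (477,192). I'll fit cup models to the colour silhouettes in the top view.

```bash
cat >h.py <<'E'
import cv2,numpy as np
from scipy.optimize import minimize
A=np.linspace(0,2*np.pi,48,endpoint=False)
HUE=dict(red=(172,8),yellow=(18,33),green=(45,85),blue=(105,130))
def proj(d,P):
    T=np.linalg.inv(d["pose"]);q=np.atleast_2d(P)@T[:3,:3].T+T[:3,3]
    s=q[:,:2]/q[:,2:];s=s*(1+d["k1"]*(s**2).sum(1,keepdims=True))
    return s*d["fx"]+[d["cx"],d["cy"]]
def circ(x,y,z,r): return np.c_[x+r*np.cos(A),y+r*np.sin(A),np.full(48,z)]
def unproj(d,u,z):
    f=lambda p:((proj(d,[p[0],p[1],z])[0]-u)**2).sum()
    return minimize(f,[.5,.1],method="Nelder-Mead",options=dict(xatol=1e-5,fatol=1e-6)).x
def mask(d,c,smin=110,vmin=25):
    h=cv2.cvtColor(d["color"],cv2.COLOR_BGR2HSV);a,b=HUE[c]
    m=(h[...,0]>=a)&(h[...,0]<=b) if a<b else (h[...,0]>=a)|(h[...,0]<=b)
    return (m&(h[...,1]>smin)&(h[...,2]>vmin)).astype(np.uint8)
S=4
def draw(d,p,z0,kind,off,shape):
    x,y=p[:2];m=np.zeros(shape,np.uint8)
    def hull(P):
        q=((proj(d,P)-off+.5)*S-.5)*16
        cv2.fillConvexPoly(m,cv2.convexHull(np.round(q).astype(np.int32)),1,shift=4)
    if kind=="saucer": hull(np.r_[circ(x,y,z0,.03),circ(x,y,z0+.014,.057)]);return m
    hull(np.r_[circ(x,y,z0,.02),circ(x,y,z0+.029,.03),circ(x,y,z0+.058,.031)])
    c,s=np.cos(p[2]),np.sin(p[2])
    R=[[x+c*r-s*t,y+s*r+c*t,z0+z] for r,z in((.028,.018),(.028,.05),(.044,.051),(.051,.043),(.051,.024),(.044,.015)) for t in(-.0035,.0035)]
    hull(R);return m
def fit(d,c,u0,z0,kind,win=34):
    off=np.array(u0)-win;o=off.astype(int);n=2*win
    m=mask(d,c)[o[1]:o[1]+n,o[0]:o[0]+n]
    k,l,st,ce=cv2.connectedComponentsWithStats(m);m=(l==1+np.argmax(st[1:,4])).astype(np.uint8)
    cs,_=cv2.findContours(m,cv2.RETR_EXTERNAL,cv2.CHAIN_APPROX_NONE);cv2.drawContours(m,cs,-1,1,-1)
    M=cv2.resize(m*255,None,fx=S,fy=S,interpolation=cv2.INTER_LINEAR)>127
    def cost(p):
        q=draw(d,p,z0,kind,o,M.shape)>0;return 1-(q&M).sum()/(q|M).sum()
    x0=unproj(d,u0,z0+(.05 if kind=="cup" else .014));best=None
    for th in (np.arange(0,6.28,.5) if kind=="cup" else [0]):
        p0=[*x0,th];r=minimize(cost,p0,method="Nelder-Mead",options=dict(initial_simplex=np.array([p0,*(p0+np.diag([.006,.006,.4]))]),xatol=1e-4,fatol=1e-4))
        if best is None or r.fun<best.fun:best=r
    return best.x,1-best.fun
E
python3 - <<'E'
from bench import ctrl
from h import *
d=ctrl.get_image("top")
for c,u in dict(red=(454,247),yellow=(424,249),green=(487,243),blue=(447,193)).items():
    p,i=fit(d,c,u,.018,"cup",24);print(c,p.round(4),round(i,3))
for c,u in dict(red=(291,263),yellow=(240,259),green=(244,209),blue=(296,212)).items():
    p,i=fit(d,c,u,.006,"saucer",28);print(c,p[:2].round(4),round(i,3))
for n,u in dict(jug=(417,196),bowl=(477,192)).items(): print(n,unproj(d,u,.08))
for u in((384,180),(496,171),(509,268),(393,278)):print(unproj(d,u,.018))
c=cv2.resize(d["color"][160:290,370:520],None,fx=5,fy=4.5);cv2.imwrite("pics/b.png",cv2.resize(d["color"][160:285,370:520],None,fx=4.8,fy=4.8,interpolation=cv2.INTER_CUBIC))
E
```

```text
red [ 0.4868 -0.2316  4.3961] 0.949
yellow [ 0.4807 -0.1591  1.321 ] 0.942
green [ 0.4946 -0.3109  4.4159] 0.859
blue [ 0.6176 -0.2206  1.3104] 0.904
red [0.4524 0.1597] 0.97
yellow [0.4642 0.2835] 0.974
green [0.5872 0.2807] 0.385
blue [0.581  0.1482] 0.951
jug [ 0.60634989 -0.1465023 ]
bowl [ 0.61607824 -0.29038547]
[ 0.66168962 -0.07530613]
[ 0.68486379 -0.35789219]
[ 0.43962633 -0.37834081]
[ 0.41522006 -0.09311525]
```

View pics/b.png

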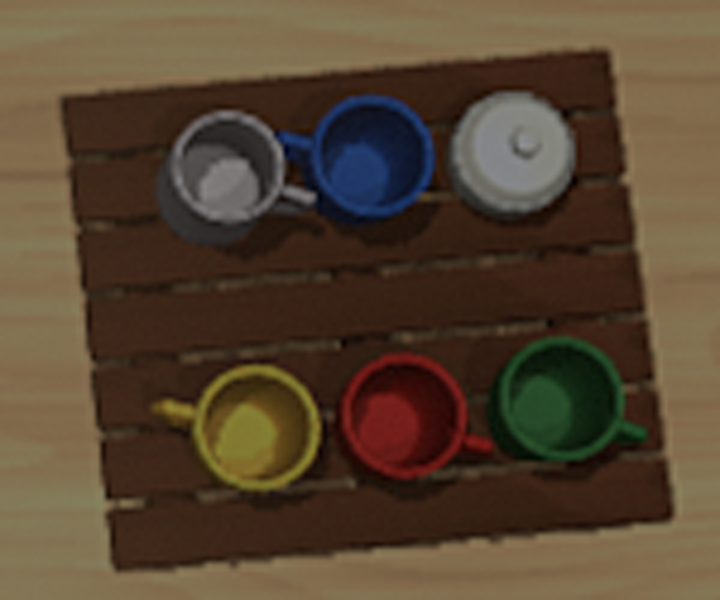

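The crop shows the row of yellow, red and green cups, with blue between the jug and the bowl. Handles lie aslant along the rows. I'll write a move helper and go over the board to refine the cup positions with the wrist camera.

```bash
cat >>h.py <<'E'
from scipy.spatial.transform import Rotation as Ro
def plan(way,s=None):
    "way: list of (x,y,z,yaw deg of tool y). prints slide/delta per waypoint, relative to previous pose (each one call)"
    if s is None:
        from bench import ctrl;st=ctrl.get_state();s=(np.array(st["position"]),Ro.from_rotvec(st["tool_rot"]));print("t",round(st["time"],2),"at",s[0].round(4),"ytool",s[1].as_matrix()[:,1].round(3))
    p,R=s
    for w in way:
        yw=np.radians(w[3]);y=np.array([np.cos(yw),np.sin(yw),0]);z=np.array([0,0,-1.]);x=np.cross(y,z)
        R2=Ro.from_matrix(np.c_[x,y,z]);q=np.array(w[:3])
        print("slide",(R.inv().apply(q-p)*1000).round(1),"rot",(R.inv()*R2).as_rotvec().round(3),"rows>=",round(np.linalg.norm(q-p)/.05,1))
        p,R=q,R2
E
python3 - <<'E'
from bench import ctrl
from h import *
plan([(.32,.50,.24,41),(.5,.33,.26,4.7),(.5,.10,.26,4.7),(.5,-.12,.26,4.7),(.49,-.22,.26,4.7)])
d=ctrl.get_image("top");h=cv2.cvtColor(d["color"],cv2.COLOR_BGR2HSV)
for u in((244,195),(225,210),(244,225),(487,230),(487,257),(500,243),(480,252)):print(u,h[u[1],u[0]])
E
```

```text
t 0.15 at [0.1442 0.6334 0.205 ] ytool [ 0.222  0.975 -0.001]
slide [-201.   -91.1  -34.8] rot [-0.001  0.     0.631] rows>= 4.5
slide [-246.4   24.3  -20. ] rot [0.    0.    0.634] rows>= 5.0
slide [-229.2  -18.8    0. ] rot [0. 0. 0.] rows>= 4.6
slide [-219.3  -18.     0. ] rot [0. 0. 0.] rows>= 4.4
slide [-98.8 -18.2   0. ] rot [0. 0. 0.] rows>= 2.0
(244, 195) [ 56 108  78]
(225, 210) [ 55 115  69]
(244, 225) [ 56 113  70]
(487, 230) [ 53 120  68]
(487, 257) [ 11 130  47]
(500, 243) [ 30 130  45]
(480, 252) [ 62 123  81]
```

{"api": "send_rows", "payload": {
  "motion": [
    {"claw": 1,"slide": [-201,-91,-35],"delta_rot": [0,0,0.631]},
    {"claw": 1,"slide": [-201,-91,-35],"delta_rot": [0,0,0.631]},
    {"claw": 1,"slide": [-201,-91,-35],"delta_rot": [0,0,0.631]},
    {"claw": 1,"slide": [-201,-91,-35],"delta_rot": [0,0,0.631]},
    {"claw": 1,"slide": [-201,-91,-35],"delta_rot": [0,0,0.631]}
  ]
}}

```text
time: 0.7
position: [0.3254, 0.4967, 0.2419]
tool_rot: [1.315, 2.85, 0.001]
ft_force: [0.1, -0.4, -0.1]
grip_width: 1.0
grip_force: 0.0
```

{"api": "send_rows", "payload": {
  "motion": [
    {"claw": 1,"slide": [-246,24,-20],"delta_rot": [0,0,0.634]},
    {"claw": 1,"slide": [-246,24,-20],"delta_rot": [0,0,0.634]},
    {"claw": 1,"slide": [-246,24,-20],"delta_rot": [0,0,0.634]},
    {"claw": 1,"slide": [-246,24,-20],"delta_rot": [0,0,0.634]},
    {"claw": 1,"slide": [-246,24,-20],"delta_rot": [0,0,0.634]}
  ]
}}

```text
time: 1.2
position: [0.5005, 0.3296, 0.261]
tool_rot: [-2.13, -2.308, -0.001]
ft_force: [1.3, 0.6, 0.7]
grip_width: 0.999
grip_force: 0.0
```

{"api": "send_rows", "payload": {
  "motion": [
    {"claw": 1,"slide": [-229,-19,0],"delta_rot": [0,0,0]},
    {"claw": 1,"slide": [-229,-19,0],"delta_rot": [0,0,0]},
    {"claw": 1,"slide": [-229,-19,0],"delta_rot": [0,0,0]},
    {"claw": 1,"slide": [-229,-19,0],"delta_rot": [0,0,0]},
    {"claw": 1,"slide": [-229,-19,0],"delta_rot": [0,0,0]}
  ]
}}

```text
time: 1.7
position: [0.4993, 0.0968, 0.261]
tool_rot: [2.131, 2.308, 0.0]
ft_force: [0.7, -0.8, 0.7]
grip_width: 0.998
grip_force: 0.0
```

{"api": "send_rows", "payload": {
  "motion": [
    {"claw": 1,"slide": [-219,-18,0],"delta_rot": [0,0,0]},
    {"claw": 1,"slide": [-219,-18,0],"delta_rot": [0,0,0]},
    {"claw": 1,"slide": [-219,-18,0],"delta_rot": [0,0,0]},
    {"claw": 1,"slide": [-219,-18,0],"delta_rot": [0,0,0]},
    {"claw": 1,"slide": [-219,-18,0],"delta_rot": [0,0,0]}
  ]
}}

```text
time: 2.2
position: [0.4986, -0.1244, 0.2613]
tool_rot: [2.133, 2.304, -0.001]
ft_force: [0.4, -0.0, -0.2]
grip_width: 0.997
grip_force: 0.0
```

{"api": "send_rows", "payload": {
  "motion": [
    {"claw": 1,"slide": [-99,-18,0],"delta_rot": [0,0,0]},
    {"claw": 1,"slide": [-99,-18,0],"delta_rot": [0,0,0]},
    {"claw": 1,"slide": [-99,-18,0],"delta_rot": [0,0,0]},
    {"claw": 1,"slide": [-99,-18,0],"delta_rot": [0,0,0]},
    {"claw": 1,"slide": [-99,-18,0],"delta_rot": [0,0,0]}
  ]
}}

```text
time: 2.7
position: [0.4902, -0.2171, 0.2605]
tool_rot: [-2.124, -2.313, -0.001]
ft_force: [0.0, 0.4, -0.2]
grip_width: 1.002
grip_force: 0.0
```

```bash
sed -i 's/smin=110/smin=90/' h.py; python3 - <<'E'
from bench import ctrl
from h import *
plan([])
d=ctrl.get_image("wrist");cv2.imwrite("pics/w0.png",d["color"]);print(d["pose"].round(3),d["fx"],d["k1"])
for n,p in dict(red=(.4868,-.2316,.076),yellow=(.4807,-.1591,.076),green=(.4946,-.3109,.076),blue=(.6176,-.2206,.076)).items():print(n,proj(d,p).round())
d=ctrl.get_image("top")
for c,u in dict(green=(487,243)).items(): print(c,fit(d,c,u,.018,"cup",24))
for c,u in dict(red=(291,263),yellow=(240,259),green=(244,209),blue=(296,212)).items():
    p,i=fit(d,c,u,.006,"saucer",28);print(c,p[:2].round(4),round(i,3))
E
```

```text
t 2.7 at [ 0.4902 -0.2171  0.2605] ytool [ 0.996  0.085 -0.   ]
[[ 0.996  0.082  0.022  0.484]
 [ 0.085 -0.961 -0.262 -0.145]
 [-0.     0.262 -0.965  0.439]
 [ 0.     0.     0.     1.   ]] 400.81131119445115 -0.046977987178389885
red [[319. 229.]]
yellow [[319. 149.]]
green [[320. 307.]]
blue [[459. 229.]]Traceback (most recent call last):
  File "<stdin>", line 7, in <module>
  File "h.py", line 31, in fit
    k,l,st,ce=cv2.connectedComponentsWithStats(m);m=(l==1+np.argmax(st[1:,4])).astype(np.uint8)
                                                          ~~~~~~~~~^^^^^^^^^^
    return _wrapfunc(a, 'argmax', axis=axis, out=out, **kwds)
    return bound(*args, **kwds)
ValueError: attempt to get argmax of an empty sequence
```

View pics/w0.png

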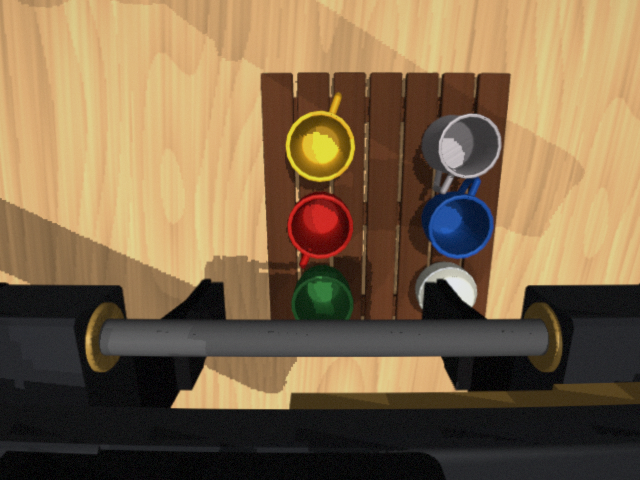

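The wrist view shows the rims at yellow (320,146), red (320,226), green (322,303) and blue (459,226). That is within about 3 px of the prediction. I'll fit here too.

```bash
python3 - <<'E'
from bench import ctrl
from h import *
d=ctrl.get_image("wrist")
for c,u in dict(red=(320,229),yellow=(320,146),blue=(459,226)).items(): p,i=fit(d,c,u,.018,"cup",58);print(c,p.round(4),round(i,3))
d=dict(d);t=cv2.imread("pics/top0.png")
e=ctrl.get_image("top");e["color"]=t
for c,u in dict(red=(454,247),yellow=(424,249),green=(487,243),blue=(447,193)).items():
    p,i=fit(e,c,u,.018,"cup",24);print("top",c,p.round(4),round(i,3))
for c,u in dict(red=(291,263),yellow=(240,259),green=(244,209),blue=(296,212)).items():
    p,i=fit(e,c,u,.006,"saucer",28);print("top",c,p[:2].round(4),round(i,3))
E
```

```text
red [ 0.4875 -0.23    4.4109] 0.976
yellow [ 0.4815 -0.1574  1.3065] 0.981
blue [ 0.6181 -0.2187  1.2976] 0.939
top red [ 0.4866 -0.2316  4.4025] 0.952
top yellow [ 0.4808 -0.1592  1.3226] 0.939
top green [ 0.4952 -0.3111  4.3975] 0.858
top blue [ 0.6176 -0.2204  1.2985] 0.919
top red [0.4521 0.1595] 0.978
top yellow [0.4642 0.2833] 0.979
top green [0.5882 0.2782] 0.93
top blue [0.581  0.1479] 0.957
```

```bash
python3 - <<'E'
from h import *
plan([(.4812,-.158,.13,5),(.4812,-.158,.059,5)])
E
```

```text
t 2.9 at [ 0.4902 -0.2174  0.2608] ytool [0.996 0.085 0.   ]
slide [ 59.9  -3.9 130.8] rot [ 0.    -0.    -0.002] rows>= 2.9
slide [ 0.  0. 71.] rot [0. 0. 0.] rows>= 1.4
```

{"api": "send_rows", "payload": {
  "motion": [
    {"claw": 1,"slide": [60,-4,60],"delta_rot": [0,0,0]},
    {"claw": 1,"slide": [60,-4,100],"delta_rot": [0,0,0]},
    {"claw": 1,"slide": [60,-4,131],"delta_rot": [0,0,0]},
    {"claw": 1,"slide": [60,-4,131],"delta_rot": [0,0,0]},
    {"claw": 1,"slide": [60,-4,131],"delta_rot": [0,0,0]}
  ]
}}

```text
time: 3.4
position: [0.481, -0.1595, 0.1305]
tool_rot: [2.127, 2.312, -0.001]
ft_force: [1.0, -0.7, 1.1]
grip_width: 1.003
grip_force: 0.0
```

{"api": "send_rows", "payload": {
  "motion": [
    {"claw": 1,"slide": [0,0,25],"delta_rot": [0,0,0]},
    {"claw": 1,"slide": [0,0,45],"delta_rot": [0,0,0]},
    {"claw": 1,"slide": [0,0,60],"delta_rot": [0,0,0]},
    {"claw": 1,"slide": [0,0,71],"delta_rot": [0,0,0]},
    {"claw": 1,"slide": [0,0,71],"delta_rot": [0,0,0]}
  ]
}}

```text
time: 3.9
position: [0.4817, -0.1602, 0.0597]
tool_rot: [2.128, 2.309, 0.001]
ft_force: [-0.1, 0.4, -0.4]
grip_width: 1.001
grip_force: 0.0
```

{"api": "send_rows", "payload": {
  "motion": [
    {"claw": 0.3,"slide": [0,0,0],"delta_rot": [0,0,0]},
    {"claw": 0.2,"slide": [0,0,0],"delta_rot": [0,0,0]},
    {"claw": 0.1,"slide": [0,0,0],"delta_rot": [0,0,0]},
    {"claw": 0.1,"slide": [0,0,0],"delta_rot": [0,0,0]},
    {"claw": 0.1,"slide": [0,0,0],"delta_rot": [0,0,0]}
  ],
  "grip_force": 12
}}

```text
time: 4.4
position: [0.4816, -0.1595, 0.0595]
tool_rot: [2.127, 2.31, 0.002]
ft_force: [1.5, 0.9, 0.5]
grip_width: 0.631
grip_force: 0.3
```

{"api": "send_rows", "payload": {
  "motion": [
    {"claw": 0,"slide": [0,0,0],"delta_rot": [0,0,0]},
    {"claw": -0.2,"slide": [0,0,0],"delta_rot": [0,0,0]},
    {"claw": -0.2,"slide": [0,0,0],"delta_rot": [0,0,0]}
  ]
}}

```text
time: 4.7
position: [0.4809, -0.1595, 0.0589]
tool_rot: [2.128, 2.311, 0.0]
ft_force: [0.9, -0.6, 0.6]
grip_width: 0.433
grip_force: 0.5
```

```bash
python3 - <<'E'
from bench import ctrl
import cv2
s=ctrl.get_state();print(s['grip_width'],s['grip_force'],s['position'])
d=ctrl.get_image("side");cv2.imwrite("pics/s1.png",cv2.resize(d["color"][200:400,280:520],None,fx=3,fy=3))
E
```

```text
0.43288275741515997 0.4613418865808949 [ 0.48089218 -0.15953996  0.05890817]
```

View pics/s1.png

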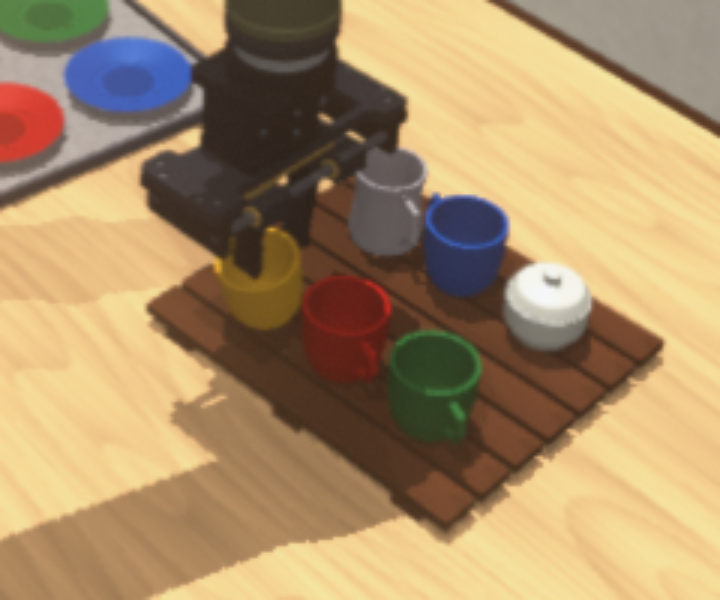

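```bash
python3 - <<'E'
from bench import ctrl
from h import *
d=ctrl.get_image("side")
f=lambda P:((proj(d,P)-[280,200])*3).round()
for w in(.044,.03,.019,-.019,-.03,-.044):print(w,f([.481+w*.996,-.1595+w*.085,.037]),f([.481+w*.996,-.1595+w*.085,.058]))
print(f([.481,-.158,.018]),f([.481,-.158,.076]))
p,i=fit(d,"yellow",(280+262/3,200+280/3),.018,"cup",24);print(p,i)
w=ctrl.get_image("wrist");cv2.imwrite("pics/w1.png",w["color"])
E
```

```text
0.044 [[309. 267.]] [[310. 246.]]
0.03 [[296. 276.]] [[297. 254.]]
0.019 [[285. 282.]] [[287. 261.]]
-0.019 [[249. 306.]] [[250. 285.]]
-0.03 [[238. 313.]] [[239. 292.]]
-0.044 [[225. 322.]] [[225. 301.]]
[[265. 312.]] [[268. 253.]]
[ 0.4763098  -0.15648172  0.68948573] 0.7179637214745466
```

View pics/w1.png

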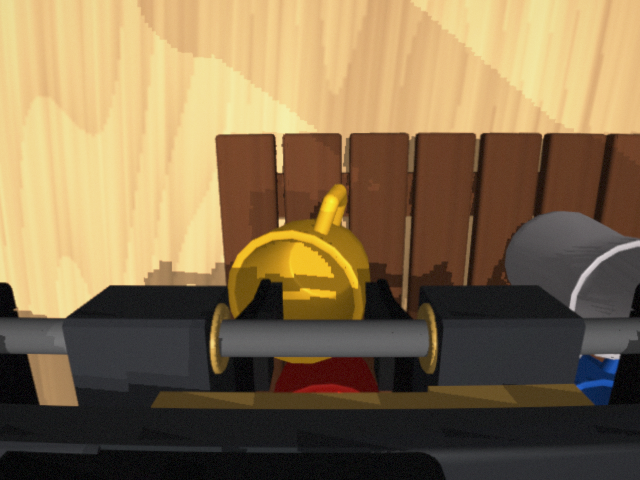

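The wrist view shows the left finger (262,285) apparently inside the cup's rim outline (230–368) and the right finger at (380,285). Before going on I'll check the finger geometry numerically.

```bash
python3 - <<'E'
from bench import ctrl
from h import *
d=ctrl.get_image("wrist");s=ctrl.get_state();R=Ro.from_rotvec(s["tool_rot"]).as_matrix();p=s["position"]
g=s["grip_width"]*.087/2;print(g)
for z in(.022,.003,-.02):
  for y in(-g-.015,-g,g,g+.015):
    print(z,round(y,3),[proj(d,p+R@[x,y,z]).round()[0].tolist() for x in(-.0095,.0095)])
print("open tips",[proj(d,p+R@[x,y,.022]).round()[0].tolist() for x in(-.0095,.0095) for y in(-.0435,.0435)])
for P in((.481,-.158,.076),(.45,-.158,.076),(.512,-.158,.076),(.481,-.127,.076),(.481,-.158,.018)):print(P,proj(d,P).round())
E
```

```text
0.017643701045925945
0.022 -0.033 [[263.0, 290.0], [262.0, 257.0]]
0.022 -0.018 [[291.0, 290.0], [290.0, 257.0]]
0.022 0.018 [[357.0, 290.0], [358.0, 257.0]]
0.022 0.033 [[385.0, 290.0], [386.0, 257.0]]
0.003 -0.033 [[258.0, 305.0], [256.0, 269.0]]
0.003 -0.018 [[288.0, 305.0], [287.0, 269.0]]
0.003 0.018 [[360.0, 305.0], [361.0, 269.0]]
0.003 0.033 [[391.0, 305.0], [392.0, 269.0]]
-0.02 -0.033 [[249.0, 327.0], [247.0, 287.0]]
-0.02 -0.018 [[284.0, 327.0], [282.0, 287.0]]
-0.02 0.018 [[365.0, 327.0], [366.0, 287.0]]
-0.02 0.033 [[399.0, 327.0], [401.0, 287.0]]
open tips [[243.0, 290.0], [405.0, 290.0], [241.0, 257.0], [407.0, 257.0]]
(0.481, -0.158, 0.076) [[325. 301.]]
(0.45, -0.158, 0.076) [[254. 296.]]
(0.512, -0.158, 0.076) [[396. 307.]]
(0.481, -0.127, 0.076) [[331. 232.]]
(0.481, -0.158, 0.018) [[325. 260.]]
```

Both views put the real fingertips about 37 mm higher than the stated geometry implies: z≈0.074, just at the cup rim. The fingers closed over the rim and nudged the cup. I'll lift off gently and look.

{"api": "send_rows", "payload": {
  "motion": [
    {"claw": -0.15,"slide": [0,0,0],"delta_rot": [0,0,0]},
    {"claw": -0.15,"slide": [0,0,-5],"delta_rot": [0,0,0]},
    {"claw": -0.15,"slide": [0,0,-15],"delta_rot": [0,0,0]},
    {"claw": -0.15,"slide": [0,0,-40],"delta_rot": [0,0,0]},
    {"claw": -0.15,"slide": [0,0,-70],"delta_rot": [0,0,0]}
  ],
  "grip_force": 5
}}

```text
time: 5.4
position: [0.4796, -0.1596, 0.1294]
tool_rot: [-2.128, -2.309, 0.003]
ft_force: [-0.4, -0.9, 0.4]
grip_width: 0.423
grip_force: 0.0
```

{"api": "send_rows", "payload": {
  "motion": [
    {"claw": 1,"slide": [0,0,-60],"delta_rot": [0,0,0]},
    {"claw": 1,"slide": [0,0,-60],"delta_rot": [0,0,0]},
    {"claw": 1,"slide": [0,0,-60],"delta_rot": [0,0,0]},
    {"claw": 1,"slide": [0,0,-60],"delta_rot": [0,0,0]},
    {"claw": 1,"slide": [0,0,-60],"delta_rot": [0,0,0]}
  ]
}}

```text
time: 5.9
position: [0.4796, -0.1593, 0.1873]
tool_rot: [-2.127, -2.309, 0.003]
ft_force: [-0.2, 0.7, 0.2]
grip_width: 0.791
grip_force: 0.0
```

```bash
python3 - <<'E'
from bench import ctrl
from h import *
plan([])
a=ctrl.get_image("side")["color"][170:370,300:500];d=ctrl.get_image("wrist");b=d["color"]
cv2.imwrite("pics/c2.png",np.hstack([cv2.resize(a,(400,400)),cv2.resize(b,(400,300)).repeat(1,0) if 0 else cv2.copyMakeBorder(cv2.resize(b,(400,300)),0,100,0,0,cv2.BORDER_CONSTANT)]))
u=proj(d,[.475,-.158,.07])[0].round().astype(int).tolist();print(u);p,i=fit(d,"yellow",u,.018,"cup",70);print(p,i)
E
```

```text
t 5.9 at [ 0.4796 -0.1593  0.1873] ytool [ 0.997  0.082 -0.003]
[318, 229]
[ 0.48146492 -0.15693607  1.30794273] 0.968112339738483
```

View pics/c2.png

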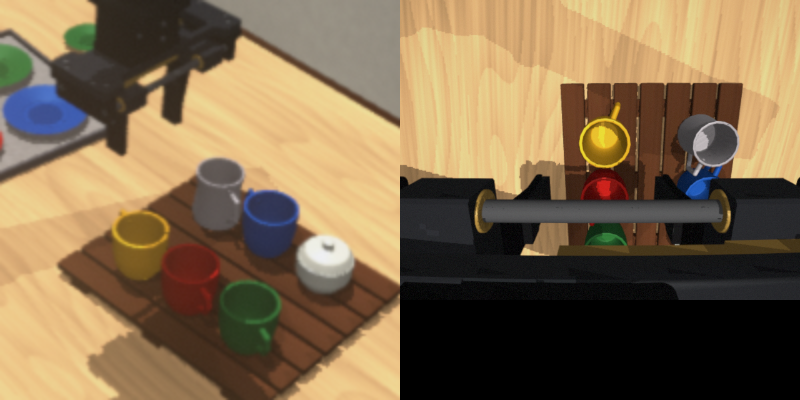

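The cup is upright and back at its place (0.4815, -0.157). In the side crop the fingertips are at (118,153) and (170,124), so I'll measure the true tip height from those.

```bash
python3 - <<'E'
from bench import ctrl
from h import *
d=ctrl.get_image("side");s=ctrl.get_state();R=Ro.from_rotvec(s["tool_rot"]).as_matrix();p=s["position"];g=s["grip_width"]*.087/2;print(g,p)
for y in(-g-.008,g+.008):
  for z in(.022,0,-.022):print(round(y,3),z,((proj(d,p+R@[0,y,z])-[300,170])*2).round())
E
```

```text
0.04048238538952593 [ 0.4799301  -0.15944246  0.18761467]
-0.048 0.022 [[108. 184.]]
-0.048 0 [[109. 167.]]
-0.048 -0.022 [[109. 149.]]
0.048 0.022 [[174. 145.]]
0.048 0 [[175. 128.]]
0.048 -0.022 [[177. 111.]]
```

The reported TCP sits about 36 mm too low compared with the real fingers: true tip z ≈ reported z + 0.014. The physical contact agreed with that. I'll grasp at reported z≈0.023, checking the force on the way down.

{"api": "send_rows", "payload": {
  "motion": [
    {"claw": 1,"slide": [-2,1,50],"delta_rot": [0,0,0]},
    {"claw": 1,"slide": [-2,1,85],"delta_rot": [0,0,0]},
    {"claw": 1,"slide": [-2,1,110],"delta_rot": [0,0,0]},
    {"claw": 1,"slide": [-2,1,130],"delta_rot": [0,0,0]},
    {"claw": 1,"slide": [-2,1,130],"delta_rot": [0,0,0]}
  ]
}}

```text
time: 6.55
position: [0.4789, -0.161, 0.0557]
tool_rot: [-2.125, -2.307, 0.008]
ft_force: [-0.1, 0.6, 0.4]
grip_width: 0.997
grip_force: 0.0
```

{"api": "send_rows", "payload": {
  "motion": [
    {"claw": 1,"slide": [0,0,10],"delta_rot": [0,0,0]},
    {"claw": 1,"slide": [0,0,20],"delta_rot": [0,0,0]},
    {"claw": 1,"slide": [0,0,28],"delta_rot": [0,0,0]},
    {"claw": 1,"slide": [0,0,34],"delta_rot": [0,0,0]},
    {"claw": 1,"slide": [0,0,34],"delta_rot": [0,0,0]}
  ]
}}

```text
time: 7.05
position: [0.4814, -0.1613, 0.0241]
tool_rot: [-2.128, -2.31, 0.001]
ft_force: [0.1, -0.5, -0.2]
grip_width: 1.002
grip_force: 0.0
```

{"api": "send_rows", "payload": {
  "motion": [
    {"claw": 0.3,"slide": [0,0,0],"delta_rot": [0,0,0]},
    {"claw": 0.2,"slide": [0,0,0],"delta_rot": [0,0,0]},
    {"claw": 0.1,"slide": [0,0,0],"delta_rot": [0,0,0]},
    {"claw": 0.1,"slide": [0,0,0],"delta_rot": [0,0,0]},
    {"claw": 0.1,"slide": [0,0,0],"delta_rot": [0,0,0]}
  ],
  "grip_force": 12
}}

```text
time: 7.55
position: [0.4822, -0.1614, 0.0251]
tool_rot: [2.128, 2.31, 0.001]
ft_force: [0.3, 0.8, 0.4]
grip_width: 0.681
grip_force: 11.9
```

Firm grasp at 59 mm and 12 N. Now I'll lift and carry to the tray.

```bash
python3 - <<'E'
from h import *
plan([(.482,-.161,.165,5),(.475,.04,.165,5),(.468,.24,.165,5)])
E
```

```text
t 7.55 at [ 0.4822 -0.1614  0.0251] ytool [0.997 0.082 0.001]
slide [ 5.000e-01 -1.000e-01 -1.399e+02] rot [ 0.001 -0.    -0.005] rows>= 2.8
slide [200.8  10.5   0. ] rot [0. 0. 0.] rows>= 4.0
slide [199.8  10.5   0. ] rot [0. 0. 0.] rows>= 4.0
```

{"api": "send_rows", "payload": {
  "motion": [
    {"claw": 0.1,"slide": [0,0,-10],"delta_rot": [0,0,0]},
    {"claw": 0.1,"slide": [0,0,-35],"delta_rot": [0,0,0]},
    {"claw": 0.1,"slide": [0,0,-75],"delta_rot": [0,0,0]},
    {"claw": 0.1,"slide": [0,0,-115],"delta_rot": [0,0,0]},
    {"claw": 0.1,"slide": [0,0,-140],"delta_rot": [0,0,0]}
  ],
  "grip_force": 15
}}

```text
time: 8.05
position: [0.4828, -0.1622, 0.1683]
tool_rot: [2.128, 2.308, 0.004]
ft_force: [0.7, -0.4, -1.0]
grip_width: 0.677
grip_force: 14.9
```

{"api": "send_rows", "payload": {
  "motion": [
    {"claw": 0.1,"slide": [20,1,0],"delta_rot": [0,0,0]},
    {"claw": 0.1,"slide": [60,3,0],"delta_rot": [0,0,0]},
    {"claw": 0.1,"slide": [105,6,0],"delta_rot": [0,0,0]},
    {"claw": 0.1,"slide": [155,8,0],"delta_rot": [0,0,0]},
    {"claw": 0.1,"slide": [200,10,0],"delta_rot": [0,0,0]}
  ]
}}

```text
time: 8.55
position: [0.475, 0.0407, 0.1656]
tool_rot: [-2.129, -2.311, -0.002]
ft_force: [0.4, 0.6, -2.0]
grip_width: 0.679
grip_force: 14.9
```

{"api": "send_rows", "payload": {
  "motion": [
    {"claw": 0.1,"slide": [45,2,0],"delta_rot": [0,0,0]},
    {"claw": 0.1,"slide": [90,5,0],"delta_rot": [0,0,0]},
    {"claw": 0.1,"slide": [135,7,0],"delta_rot": [0,0,0]},
    {"claw": 0.1,"slide": [175,9,0],"delta_rot": [0,0,0]},
    {"claw": 0.1,"slide": [200,10,0],"delta_rot": [0,0,0]}
  ]
}}

```text
time: 9.05
position: [0.468, 0.2424, 0.1653]
tool_rot: [-2.124, -2.314, -0.001]
ft_force: [-0.2, 0.0, -2.1]
grip_width: 0.679
grip_force: 14.9
```

```bash
python3 - <<'E'
from bench import ctrl
from h import *
plan([])
d=ctrl.get_image("wrist");cv2.imwrite("pics/w3.png",d["color"])
for c,P in dict(yellow=(.4642,.2833),green=(.5882,.2782),blue=(.581,.148),red=(.4521,.1595)).items():print(c,proj(d,[*P,.02]).round())
E
```

```text
t 9.05 at [0.468  0.2424 0.1653] ytool [0.996 0.086 0.   ]
yellow [[323. 173.]]
green [[474. 193.]]
blue [[440. 336.]]
red [[298. 313.]]
```

View pics/w3.png

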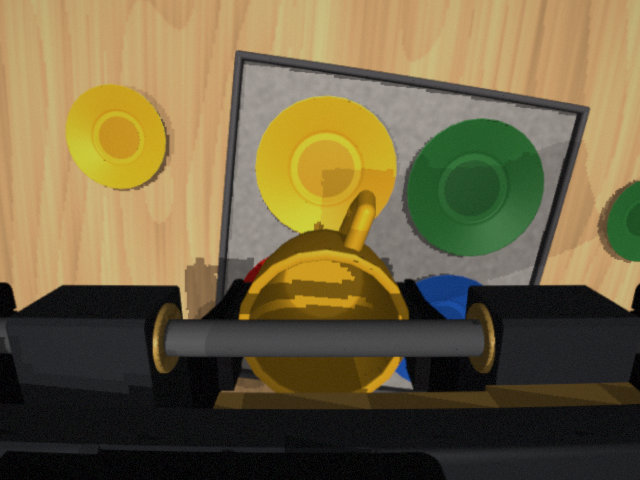

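The wrist view shows the yellow saucer centre at (326,166) and green at (474,187), with the held cup upright. Next is the green fit and the descent plan.

```bash
python3 - <<'E'
from bench import ctrl
from h import *
d=ctrl.get_image("wrist")
p,i=fit(d,"green",(474,187),.006,"saucer",85);print(p[:2].round(4),i)
print("yellow flat",unproj(d,(326,167),.011),"green flat",unproj(d,(473,186),.011))
plan([(.4645,.281,.07,5),(.4645,.281,.022,5)])
E
```

```text
[0.589  0.2798] 0.9634378066860162
yellow flat [0.46507225 0.29168554] green flat [0.58862792 0.28743502]
t 9.15 at [0.4677 0.2435 0.165 ] ytool [ 0.996  0.089 -0.   ]
slide [37.6  0.2 95. ] rot [-0.    -0.001  0.002] rows>= 2.0
slide [ 0.  0. 48.] rot [0. 0. 0.] rows>= 1.0
```

```bash
python3 - <<'E'
from bench import ctrl
from h import *
d=ctrl.get_image("wrist");im=d["color"].copy()
im=cv2.resize(im,None,fx=2,fy=2,interpolation=cv2.INTER_CUBIC)
for P in((.589,.2798),(.4648,.2848)):
  for r,z,c in((.057,.02,(255,255,255)),(.027,.011,(255,0,255))):
    q=proj(d,circ(*P,z,r));cv2.polylines(im,[np.round((q+.5)*2).astype(int)],True,c,1);print(q.min(0),q.max(0))
cv2.imwrite("pics/o1.png",im[180:560,480:1120])
E
```

```text
[406.50960707 120.01168647] [545.00069308 259.19421499]
[440.16373961 158.2234278 ] [504.08443004 222.49555124]
[253.68185905  97.53482044] [396.16171314 241.09544362]
[292.02864745 137.52539493] [357.72498781 203.75568411]
```

View pics/o1.png

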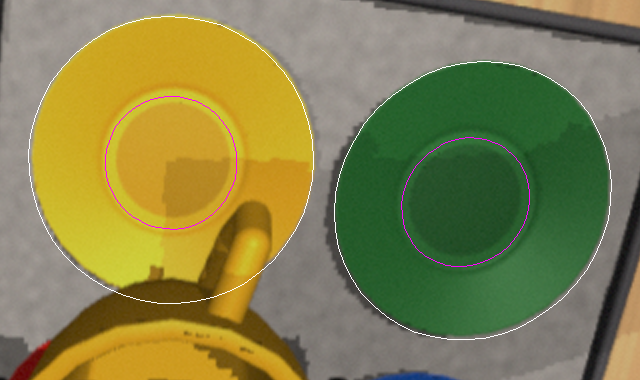

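The overlay agrees to within 2–3 mm: rim outline good, flat centre about 2 mm further in +y. I'll use yellow (0.465, 0.286) and green (0.589, 0.281), then lower the cup.

{"api": "send_rows", "payload": {
  "motion": [
    {"claw": 0.1,"slide": [20,0,20],"delta_rot": [0,0,0]},
    {"claw": 0.1,"slide": [39,0,50],"delta_rot": [0,0,0]},
    {"claw": 0.1,"slide": [39,0,80],"delta_rot": [0,0,0]},
    {"claw": 0.1,"slide": [39,0,105],"delta_rot": [0,0,0]},
    {"claw": 0.1,"slide": [39,0,115],"delta_rot": [0,0,0]}
  ]
}}

```text
time: 9.7
position: [0.4647, 0.2749, 0.0477]
tool_rot: [2.131, 2.308, -0.007]
ft_force: [0.8, 0.0, -1.4]
grip_width: 0.676
grip_force: 14.9
```

{"api": "send_rows", "payload": {
  "motion": [
    {"claw": 0.1,"slide": [0,0,12],"delta_rot": [0,0,0]},
    {"claw": 0.1,"slide": [0,0,20],"delta_rot": [0,0,0]},
    {"claw": 0.1,"slide": [0,0,26],"delta_rot": [0,0,0]},
    {"claw": 0.1,"slide": [0,0,28],"delta_rot": [0,0,0]},
    {"claw": 0.1,"slide": [0,0,29],"delta_rot": [0,0,0]}
  ]
}}

```text
time: 10.2
position: [0.4662, 0.2779, 0.0212]
tool_rot: [2.128, 2.311, 0.001]
ft_force: [0.0, -0.2, -1.1]
grip_width: 0.679
grip_force: 14.9
```

```bash
python3 - <<'E'
from bench import ctrl
from h import *
s=ctrl.get_state();print(s["ft_force"],s["grip_force"])
plan([(.465,.282,.0175,5)])
E
```

```text
[ 0.02308624 -0.16976487 -1.11323749] 14.857383924390888
t 10.2 at [0.4662 0.2779 0.0212] ytool [0.997 0.082 0.001]
slide [ 4.2 -0.9  3.7] rot [ 0.001 -0.    -0.005] rows>= 0.1
```

{"api": "send_rows", "payload": {
  "motion": [
    {"claw": 0.1,"slide": [2,0,0],"delta_rot": [0,0,0]},
    {"claw": 0.1,"slide": [4,0,0],"delta_rot": [0,0,0]},
    {"claw": 0.1,"slide": [4,0,1.5],"delta_rot": [0,0,0]},
    {"claw": 0.1,"slide": [4,0,3],"delta_rot": [0,0,0]},
    {"claw": 0.1,"slide": [4,0,3],"delta_rot": [0,0,0]}
  ]
}}

```text
time: 10.7
position: [0.4657, 0.282, 0.0181]
tool_rot: [-2.128, -2.311, -0.001]
ft_force: [-0.3, 0.0, 0.2]
grip_width: 0.679
grip_force: 14.9
```

{"api": "send_rows", "payload": {
  "motion": [
    {"claw": 0.1,"slide": [0,0,0.5],"delta_rot": [0,0,0]},
    {"claw": 0.1,"slide": [0,0,0.5],"delta_rot": [0,0,0]}
  ]
}}

```text
time: 10.9
position: [0.4657, 0.282, 0.0181]
tool_rot: [-2.128, -2.31, -0.001]
ft_force: [-1.6, -1.2, 4.9]
grip_width: 0.681
grip_force: 14.8
```

Contact made. Release, rise and return to the board for the red cup.

{"api": "send_rows", "payload": {
  "motion": [
    {"claw": 0.6,"slide": [0,0,0],"delta_rot": [0,0,0]},
    {"claw": 0.8,"slide": [0,0,0],"delta_rot": [0,0,0]},
    {"claw": 1,"slide": [0,0,0],"delta_rot": [0,0,0]},
    {"claw": 1,"slide": [0,0,-20],"delta_rot": [0,0,0]},
    {"claw": 1,"slide": [0,0,-60],"delta_rot": [0,0,0]}
  ]
}}

```text
time: 11.4
position: [0.4631, 0.2799, 0.0748]
tool_rot: [-2.128, -2.31, 0.012]
ft_force: [-0.1, 1.8, 0.7]
grip_width: 0.983
grip_force: 0.0
```

{"api": "send_rows", "payload": {
  "motion": [
    {"claw": 1,"slide": [0,0,-40],"delta_rot": [0,0,0]},
    {"claw": 1,"slide": [0,0,-90],"delta_rot": [0,0,0]},
    {"claw": 1,"slide": [-30,0,-90],"delta_rot": [0,0,0]},
    {"claw": 1,"slide": [-80,0,-90],"delta_rot": [0,0,0]},
    {"claw": 1,"slide": [-80,0,-90],"delta_rot": [0,0,0]}
  ]
}}

```text
time: 11.9
position: [0.4738, 0.1944, 0.1679]
tool_rot: [2.138, 2.299, -0.001]
ft_force: [1.1, 0.2, 0.5]
grip_width: 1.003
grip_force: 0.0
```

```bash
python3 - <<'E'
from bench import ctrl
from h import *
d=ctrl.get_image("wrist");e=ctrl.get_image("top")
cv2.imwrite("pics/c4.png",np.hstack([d["color"][:300,100:500],cv2.resize(e["color"][170:310,190:380],(400,295))[:300] if 0 else cv2.copyMakeBorder(cv2.resize(e["color"][170:300,190:360],(392,300)),0,0,0,8,cv2.BORDER_CONSTANT)]))
plan([(.478,.0,.16,5),(.4872,-.2308,.16,5),(.4872,-.2308,.058,5)])
E
```

```text
t 12.0 at [0.4724 0.2006 0.1674] ytool [0.997 0.079 0.   ]
slide [-200.5  -10.2    7.3] rot [ 0.    -0.001 -0.009] rows>= 4.0
slide [-230.7  -11.     0. ] rot [0. 0. 0.] rows>= 4.6
slide [  0.   0. 102.] rot [0. 0. 0.] rows>= 2.0
```

View pics/c4.png

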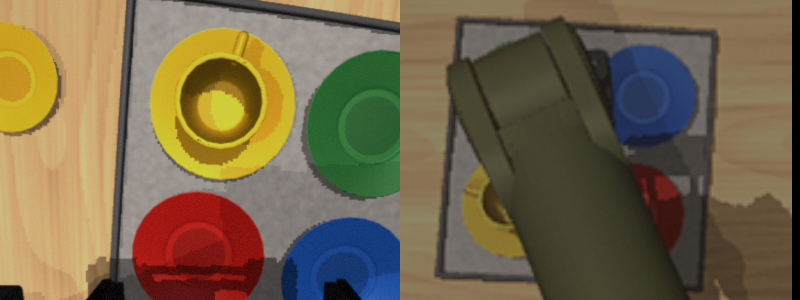

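The yellow cup stands upright, centred in its saucer (rim at (221,104), saucer at (222,104) in the crop). On to red.

{"api": "send_rows", "payload": {
  "motion": [
    {"claw": 1,"slide": [-45,-2,7],"delta_rot": [0,0,0]},
    {"claw": 1,"slide": [-90,-5,7],"delta_rot": [0,0,0]},
    {"claw": 1,"slide": [-140,-7,7],"delta_rot": [0,0,0]},
    {"claw": 1,"slide": [-185,-9,7],"delta_rot": [0,0,0]},
    {"claw": 1,"slide": [-200,-10,7],"delta_rot": [0,0,0]}
  ]
}}

```text
time: 12.5
position: [0.4786, -0.0024, 0.1604]
tool_rot: [2.134, 2.305, -0.001]
ft_force: [-0.4, 0.3, -0.4]
grip_width: 1.006
grip_force: 0.0
```

{"api": "send_rows", "payload": {
  "motion": [
    {"claw": 1,"slide": [-50,-2,0],"delta_rot": [0,0,-0.009]},
    {"claw": 1,"slide": [-100,-5,0],"delta_rot": [0,0,-0.009]},
    {"claw": 1,"slide": [-150,-7,0],"delta_rot": [0,0,-0.009]},
    {"claw": 1,"slide": [-200,-10,0],"delta_rot": [0,0,-0.009]},
    {"claw": 1,"slide": [-231,-11,0],"delta_rot": [0,0,-0.009]}
  ]
}}

```text
time: 13.0
position: [0.4865, -0.2324, 0.1605]
tool_rot: [2.119, 2.317, -0.001]
ft_force: [0.9, -0.0, -0.6]
grip_width: 0.999
grip_force: 0.0
```

{"api": "send_rows", "payload": {
  "motion": [
    {"claw": 1,"slide": [0,0,0],"delta_rot": [0,0,0]},
    {"claw": 1,"slide": [0,0,0],"delta_rot": [0,0,0]}
  ]
}}

```text
time: 13.2
position: [0.4868, -0.2286, 0.1598]
tool_rot: [-2.118, -2.32, 0.001]
ft_force: [0.0, 0.6, -0.1]
grip_width: 1.001
grip_force: 0.0
```

```bash
python3 - <<'E'
from bench import ctrl
from h import *
d=ctrl.get_image("wrist")
plan([(.4872,-.2308,.058,5),(.4872,-.2308,.024,5)])
E
```

```text
t 13.25 at [ 0.4871 -0.2274  0.1598] ytool [ 0.996  0.093 -0.001]
slide [-3.500e+00 -1.000e-01  1.018e+02] rot [-0.001 -0.001  0.006] rows>= 2.0
slide [ 0.  0. 34.] rot [0. 0. 0.] rows>= 0.7
```

{"api": "send_rows", "payload": {
  "motion": [
    {"claw": 1,"slide": [-3,0,45],"delta_rot": [0,0,0]},
    {"claw": 1,"slide": [-3,0,80],"delta_rot": [0,0,0]},
    {"claw": 1,"slide": [-3,0,102],"delta_rot": [0,0,0]},
    {"claw": 1,"slide": [-3,0,102],"delta_rot": [0,0,0]},
    {"claw": 1,"slide": [-3,0,102],"delta_rot": [0,0,0]}
  ]
}}

```text
time: 13.75
position: [0.4874, -0.2308, 0.0586]
tool_rot: [-2.115, -2.323, -0.0]
ft_force: [0.3, -0.3, 0.8]
grip_width: 0.998
grip_force: 0.0
```

{"api": "send_rows", "payload": {
  "motion": [
    {"claw": 1,"slide": [0,0,12],"delta_rot": [0,0,0]},
    {"claw": 1,"slide": [0,0,24],"delta_rot": [0,0,0]},
    {"claw": 1,"slide": [0,0,34],"delta_rot": [0,0,0]},
    {"claw": 1,"slide": [0,0,34],"delta_rot": [0,0,0]},
    {"claw": 1,"slide": [0,0,34],"delta_rot": [0,0,0]}
  ]
}}

```text
time: 14.25
position: [0.4865, -0.2324, 0.0241]
tool_rot: [-2.118, -2.32, 0.001]
ft_force: [-0.6, -0.5, -0.5]
grip_width: 0.997
grip_force: 0.0
```

{"api": "send_rows", "payload": {
  "motion": [
    {"claw": 0.3,"slide": [0,0,0],"delta_rot": [0,0,0]},
    {"claw": 0.2,"slide": [0,0,0],"delta_rot": [0,0,0]},
    {"claw": 0.1,"slide": [0,0,0],"delta_rot": [0,0,0]},
    {"claw": 0.1,"slide": [0,0,0],"delta_rot": [0,0,0]},
    {"claw": 0.1,"slide": [0,0,0],"delta_rot": [0,0,0]}
  ],
  "grip_force": 15
}}

```text
time: 14.75
position: [0.4871, -0.2323, 0.0246]
tool_rot: [2.118, 2.32, 0.001]
ft_force: [-0.2, 0.5, 0.9]
grip_width: 0.686
grip_force: 14.9
```

```bash
python3 - <<'E'
from h import *
plan([(.4872,-.2308,.165,5),(.475,-.05,.165,5),(.458,.158,.165,5)])
E
```

```text
t 14.75 at [ 0.4871 -0.2323  0.0246] ytool [0.996 0.091 0.001]
slide [   1.5    0.3 -140.4] rot [ 0.001 -0.     0.004] rows>= 2.8
slide [181.2   3.6   0. ] rot [0. 0. 0.] rows>= 3.6
slide [208.7   1.2   0. ] rot [0. 0. 0.] rows>= 4.2
```

{"api": "send_rows", "payload": {
  "motion": [
    {"claw": 0.1,"slide": [0,0,-10],"delta_rot": [0,0,0]},
    {"claw": 0.1,"slide": [0,0,-35],"delta_rot": [0,0,0]},
    {"claw": 0.1,"slide": [0,0,-75],"delta_rot": [0,0,0]},
    {"claw": 0.1,"slide": [0,0,-115],"delta_rot": [0,0,0]},
    {"claw": 0.1,"slide": [0,0,-140],"delta_rot": [0,0,0]}
  ]
}}

```text
time: 15.25
position: [0.4874, -0.2333, 0.1677]
tool_rot: [2.117, 2.317, 0.003]
ft_force: [0.6, 0.4, -0.3]
grip_width: 0.686
grip_force: 14.9
```

{"api": "send_rows", "payload": {
  "motion": [
    {"claw": 0.1,"slide": [20,1,0],"delta_rot": [0,0,0]},
    {"claw": 0.1,"slide": [55,2,0],"delta_rot": [0,0,0]},
    {"claw": 0.1,"slide": [100,3,0],"delta_rot": [0,0,0]},
    {"claw": 0.1,"slide": [145,3,0],"delta_rot": [0,0,0]},
    {"claw": 0.1,"slide": [182,4,0],"delta_rot": [0,0,0]}
  ]
}}

```text
time: 15.75
position: [0.4735, -0.0484, 0.1649]
tool_rot: [-2.117, -2.321, -0.002]
ft_force: [0.5, 1.2, -0.8]
grip_width: 0.689
grip_force: 14.9
```

{"api": "send_rows", "payload": {
  "motion": [
    {"claw": 0.1,"slide": [45,0,0],"delta_rot": [0,0,0]},
    {"claw": 0.1,"slide": [90,1,0],"delta_rot": [0,0,0]},
    {"claw": 0.1,"slide": [140,1,0],"delta_rot": [0,0,0]},
    {"claw": 0.1,"slide": [185,1,0],"delta_rot": [0,0,0]},
    {"claw": 0.1,"slide": [209,1,0],"delta_rot": [0,0,0]}
  ]
}}

```text
time: 16.25
position: [0.455, 0.1617, 0.1648]
tool_rot: [-2.112, -2.325, -0.001]
ft_force: [0.7, 1.5, -1.6]
grip_width: 0.692
grip_force: 14.9
```

{"api": "send_rows", "payload": {
  "motion": [
    {"claw": 0.1,"slide": [0,0,0],"delta_rot": [0,0,0]},
    {"claw": 0.1,"slide": [0,0,0],"delta_rot": [0,0,0]}
  ]
}}

```text
time: 16.45
position: [0.4561, 0.1571, 0.1646]
tool_rot: [2.117, 2.32, -0.001]
ft_force: [-0.9, -1.5, -1.8]
grip_width: 0.687
grip_force: 14.9
```

```bash
python3 - <<'E'
from h import *
plan([(.453,.160,.045,5)])
E
```

```text
t 16.45 at [0.4561 0.1571 0.1646] ytool [0.996 0.092 0.   ]
slide [  3.3  -2.8 119.6] rot [0.    0.001 0.004] rows>= 2.4
```

{"api": "send_rows", "payload": {
  "motion": [
    {"claw": 0.1,"slide": [3,-3,30],"delta_rot": [0,0,0]},
    {"claw": 0.1,"slide": [3,-3,65],"delta_rot": [0,0,0]},
    {"claw": 0.1,"slide": [3,-3,95],"delta_rot": [0,0,0]},
    {"claw": 0.1,"slide": [3,-3,115],"delta_rot": [0,0,0]},
    {"claw": 0.1,"slide": [3,-3,120],"delta_rot": [0,0,0]}
  ]
}}

```text
time: 16.95
position: [0.4515, 0.1574, 0.0424]
tool_rot: [-2.121, -2.316, 0.007]
ft_force: [0.1, -0.3, -1.4]
grip_width: 0.689
grip_force: 14.9
```

{"api": "send_rows", "payload": {
  "motion": [
    {"claw": 0.1,"slide": [0,0,10],"delta_rot": [0,0,0]},
    {"claw": 0.1,"slide": [0,0,18],"delta_rot": [0,0,0]},
    {"claw": 0.1,"slide": [0,0,23],"delta_rot": [0,0,0]},
    {"claw": 0.1,"slide": [0,0,23],"delta_rot": [0,0,0]},
    {"claw": 0.1,"slide": [0,0,23],"delta_rot": [0,0,0]}
  ]
}}

```text
time: 17.45
position: [0.4533, 0.1604, 0.0218]
tool_rot: [2.118, 2.32, 0.001]
ft_force: [0.1, -1.1, -1.6]
grip_width: 0.69
grip_force: 14.9
```

```bash
python3 - <<'E'
from h import *
plan([(.453,.160,.0175,5)])
E
```

```text
t 17.45 at [0.4533 0.1604 0.0218] ytool [0.996 0.091 0.001]
slide [-0.3 -0.3  4.3] rot [ 0.001 -0.     0.004] rows>= 0.1
```

{"api": "send_rows", "payload": {
  "motion": [
    {"claw": 0.1,"slide": [0,0,2],"delta_rot": [0,0,0]},
    {"claw": 0.1,"slide": [0,0,3.5],"delta_rot": [0,0,0]},
    {"claw": 0.1,"slide": [0,0,4.3],"delta_rot": [0,0,0]},
    {"claw": 0.1,"slide": [0,0,4.3],"delta_rot": [0,0,0]},
    {"claw": 0.1,"slide": [0,0,4.3],"delta_rot": [0,0,0]}
  ]
}}

```text
time: 17.95
position: [0.4531, 0.1604, 0.0175]
tool_rot: [-2.118, -2.32, -0.001]
ft_force: [-1.4, -0.5, 4.4]
grip_width: 0.69
grip_force: 14.9
```

{"api": "send_rows", "payload": {
  "motion": [
    {"claw": 0.6,"slide": [0,0,0],"delta_rot": [0,0,0]},
    {"claw": 0.8,"slide": [0,0,0],"delta_rot": [0,0,0]},
    {"claw": 1,"slide": [0,0,0],"delta_rot": [0,0,0]},
    {"claw": 1,"slide": [0,0,-20],"delta_rot": [0,0,0]},
    {"claw": 1,"slide": [0,0,-60],"delta_rot": [0,0,0]}
  ]
}}

```text
time: 18.45
position: [0.4503, 0.1589, 0.075]
tool_rot: [-2.117, -2.319, 0.011]
ft_force: [0.0, 1.1, -0.3]
grip_width: 0.976
grip_force: 0.0
```

{"api": "send_rows", "payload": {
  "motion": [
    {"claw": 1,"slide": [0,0,-50],"delta_rot": [0,0,0]},
    {"claw": 1,"slide": [0,0,-100],"delta_rot": [0,0,0]},
    {"claw": 1,"slide": [-30,0,-110],"delta_rot": [0,0,0]},
    {"claw": 1,"slide": [-80,3,-110],"delta_rot": [0,0,0]},
    {"claw": 1,"slide": [-120,4,-110],"delta_rot": [0,0,0]}
  ]
}}

```text
time: 18.95
position: [0.4685, 0.039, 0.1878]
tool_rot: [2.117, 2.319, 0.003]
ft_force: [-0.0, 0.4, -0.4]
grip_width: 0.998
grip_force: 0.0
```

{"api": "send_rows", "payload": {
  "motion": [
    {"claw": 1,"slide": [-50,0,0],"delta_rot": [0,0,0]},
    {"claw": 1,"slide": [-100,0,0],"delta_rot": [0,0,0]},
    {"claw": 1,"slide": [-150,0,0],"delta_rot": [0,0,0]},
    {"claw": 1,"slide": [-200,0,0],"delta_rot": [0,0,0]},
    {"claw": 1,"slide": [-240,0,0],"delta_rot": [0,0,0]}
  ]
}}

```text
time: 19.45
position: [0.4893, -0.2011, 0.1874]
tool_rot: [2.119, 2.317, 0.001]
ft_force: [0.8, -0.2, -0.7]
grip_width: 0.998
grip_force: 0.0
```

{"api": "send_rows", "payload": {
  "motion": [
    {"claw": 1,"slide": [-50,0,0],"delta_rot": [0,0,0]},
    {"claw": 1,"slide": [-90,0,0],"delta_rot": [0,0,0]},
    {"claw": 1,"slide": [-110,0,0],"delta_rot": [0,0,0]},
    {"claw": 1,"slide": [-110,0,0],"delta_rot": [0,0,0]},
    {"claw": 1,"slide": [-110,0,0],"delta_rot": [0,0,0]}
  ]
}}

```text
time: 19.95
position: [0.4994, -0.3071, 0.1865]
tool_rot: [-2.118, -2.319, 0.0]
ft_force: [0.1, 0.8, 0.5]
grip_width: 0.997
grip_force: 0.0
```

```bash
python3 - <<'E'
from bench import ctrl
from h import *
d=ctrl.get_image("wrist")
u=proj(d,[.496,-.31,.07])[0].round().astype(int).tolist();p,i=fit(d,"green",u,.018,"cup",68);print(u,p.round(4),i)
u=proj(d,[.618,-.219,.07])[0].round();print("blue",u)
plan([(.496,-.310,.058,5)])
cv2.imwrite("pics/w5.png",d["color"])
E
```

```text
[319, 234] [ 0.4962 -0.3093  4.3519] 0.9409124661483358
blue [500. 127.]
t 20.0 at [ 0.4998 -0.3061  0.1866] ytool [ 0.996  0.092 -0.   ]
slide [ -3.7  -4.1 128.6] rot [-0.    -0.001  0.005] rows>= 2.6
```

View pics/w5.png

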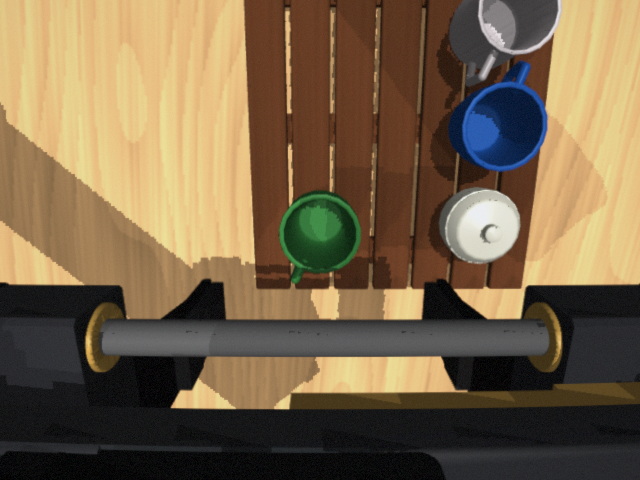

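The wrist view shows the green cup at (320,233), as predicted, with free sides. Descend and grasp.

{"api": "send_rows", "payload": {
  "motion": [
    {"claw": 1,"slide": [-3,-4,45],"delta_rot": [0,0,0]},
    {"claw": 1,"slide": [-3,-4,90],"delta_rot": [0,0,0]},
    {"claw": 1,"slide": [-3,-4,120],"delta_rot": [0,0,0]},
    {"claw": 1,"slide": [-3,-4,129],"delta_rot": [0,0,0]},
    {"claw": 1,"slide": [-3,-4,129],"delta_rot": [0,0,0]}
  ]
}}

```text
time: 20.5
position: [0.4959, -0.3089, 0.0574]
tool_rot: [-2.114, -2.321, -0.0]
ft_force: [0.3, 0.8, 1.1]
grip_width: 1.001
grip_force: 0.0
```

{"api": "send_rows", "payload": {
  "motion": [
    {"claw": 1,"slide": [0,0,12],"delta_rot": [0,0,0]},
    {"claw": 1,"slide": [0,0,24],"delta_rot": [0,0,0]},
    {"claw": 1,"slide": [0,0,34],"delta_rot": [0,0,0]},
    {"claw": 1,"slide": [0,0,34],"delta_rot": [0,0,0]},
    {"claw": 1,"slide": [0,0,34],"delta_rot": [0,0,0]}
  ]
}}

```text
time: 21.0
position: [0.4959, -0.3109, 0.024]
tool_rot: [-2.118, -2.32, 0.0]
ft_force: [0.7, 0.5, -0.3]
grip_width: 1.002
grip_force: 0.0
```

{"api": "send_rows", "payload": {
  "motion": [
    {"claw": 0.3,"slide": [0,0,0],"delta_rot": [0,0,0]},
    {"claw": 0.2,"slide": [0,0,0],"delta_rot": [0,0,0]},
    {"claw": 0.1,"slide": [0,0,0],"delta_rot": [0,0,0]},
    {"claw": 0.1,"slide": [0,0,0],"delta_rot": [0,0,0]},
    {"claw": 0.1,"slide": [0,0,0],"delta_rot": [0,0,0]}
  ],
  "grip_force": 15
}}

```text
time: 21.5
position: [0.4962, -0.3108, 0.0242]
tool_rot: [2.118, 2.32, 0.001]
ft_force: [-0.2, -0.7, 1.5]
grip_width: 0.694
grip_force: 14.9
```

```bash
python3 - <<'E'
from h import *
plan([(.496,-.310,.165,5),(.51,-.10,.165,5),(.55,.10,.165,5),(.589,.25,.165,5)])
E
```

```text
t 21.5 at [ 0.4962 -0.3108  0.0242] ytool [0.996 0.091 0.   ]
slide [   0.8   -0.  -140.8] rot [0.    0.    0.004] rows>= 2.8
slide [208.   32.2   0. ] rot [0. 0. 0.] rows>= 4.2
slide [195.8  57.3   0. ] rot [0. 0. 0.] rows>= 4.1
slide [146.   51.9   0. ] rot [0. 0. 0.] rows>= 3.1
```

{"api": "send_rows", "payload": {
  "motion": [
    {"claw": 0.1,"slide": [0,0,-10],"delta_rot": [0,0,0]},
    {"claw": 0.1,"slide": [0,0,-35],"delta_rot": [0,0,0]},
    {"claw": 0.1,"slide": [0,0,-75],"delta_rot": [0,0,0]},
    {"claw": 0.1,"slide": [0,0,-115],"delta_rot": [0,0,0]},
    {"claw": 0.1,"slide": [0,0,-140],"delta_rot": [0,0,0]}
  ]
}}

```text
time: 22.0
position: [0.4964, -0.3118, 0.1675]
tool_rot: [2.117, 2.317, 0.002]
ft_force: [0.6, 0.0, -1.7]
grip_width: 0.697
grip_force: 14.9
```

{"api": "send_rows", "payload": {
  "motion": [
    {"claw": 0.1,"slide": [30,5,0],"delta_rot": [0,0,0]},
    {"claw": 0.1,"slide": [75,12,0],"delta_rot": [0,0,0]},
    {"claw": 0.1,"slide": [120,19,0],"delta_rot": [0,0,0]},
    {"claw": 0.1,"slide": [165,26,0],"delta_rot": [0,0,0]},
    {"claw": 0.1,"slide": [208,32,0],"delta_rot": [0,0,0]}
  ]
}}

```text
time: 22.5
position: [0.5086, -0.0989, 0.1645]
tool_rot: [-2.118, -2.32, -0.002]
ft_force: [1.1, 0.4, -1.5]
grip_width: 0.693
grip_force: 14.9
```

{"api": "send_rows", "payload": {
  "motion": [
    {"claw": 0.1,"slide": [40,12,0],"delta_rot": [0,0,0]},
    {"claw": 0.1,"slide": [80,24,0],"delta_rot": [0,0,0]},
    {"claw": 0.1,"slide": [120,35,0],"delta_rot": [0,0,0]},
    {"claw": 0.1,"slide": [160,47,0],"delta_rot": [0,0,0]},
    {"claw": 0.1,"slide": [196,57,0],"delta_rot": [0,0,0]}
  ]
}}

```text
time: 23.0
position: [0.5478, 0.1017, 0.1645]
tool_rot: [-2.117, -2.321, -0.001]
ft_force: [1.3, -0.4, -0.8]
grip_width: 0.692
grip_force: 14.9
```

{"api": "send_rows", "payload": {
  "motion": [
    {"claw": 0.1,"slide": [45,15,0],"delta_rot": [0,0,0]},
    {"claw": 0.1,"slide": [90,32,0],"delta_rot": [0,0,0]},
    {"claw": 0.1,"slide": [125,45,0],"delta_rot": [0,0,0]},
    {"claw": 0.1,"slide": [146,52,0],"delta_rot": [0,0,0]},
    {"claw": 0.1,"slide": [146,52,0],"delta_rot": [0,0,0]}
  ]
}}

```text
time: 23.5
position: [0.5856, 0.2547, 0.1636]
tool_rot: [-2.11, -2.326, -0.0]
ft_force: [-0.5, -0.2, -2.2]
grip_width: 0.697
grip_force: 14.9
```

```bash
python3 - <<'E'
from bench import ctrl
from h import *
ctrl.get_image("wrist")
plan([(.589,.2795,.045,5)])
E
```

```text
t 23.55 at [0.5858 0.2514 0.1637] ytool [ 0.996  0.094 -0.001]
slide [ 27.8   5.9 118.7] rot [-0.001  0.001  0.007] rows>= 2.4
```

{"api": "send_rows", "payload": {
  "motion": [
    {"claw": 0.1,"slide": [15,3,20],"delta_rot": [0,0,0]},
    {"claw": 0.1,"slide": [29,5,55],"delta_rot": [0,0,0]},
    {"claw": 0.1,"slide": [29,5,90],"delta_rot": [0,0,0]},
    {"claw": 0.1,"slide": [29,5,112],"delta_rot": [0,0,0]},
    {"claw": 0.1,"slide": [29,5,120],"delta_rot": [0,0,0]}
  ]
}}

```text
time: 24.05
position: [0.587, 0.2762, 0.0417]
tool_rot: [-2.12, -2.318, 0.008]
ft_force: [-0.2, 0.1, -2.2]
grip_width: 0.696
grip_force: 14.9
```

{"api": "send_rows", "payload": {
  "motion": [
    {"claw": 0.1,"slide": [0,0,10],"delta_rot": [0,0,0]},
    {"claw": 0.1,"slide": [0,0,18],"delta_rot": [0,0,0]},
    {"claw": 0.1,"slide": [0,0,21],"delta_rot": [0,0,0]},
    {"claw": 0.1,"slide": [0,0,21],"delta_rot": [0,0,0]},
    {"claw": 0.1,"slide": [0,0,21],"delta_rot": [0,0,0]}
  ]
}}

```text
time: 24.55
position: [0.5893, 0.2793, 0.0239]
tool_rot: [2.118, 2.32, 0.002]
ft_force: [-0.1, 0.3, -1.0]
grip_width: 0.694
grip_force: 14.9
```

```bash
python3 - <<'E'
from h import *
plan([(.589,.2795,.017,5)])
E
```

```text
t 24.55 at [0.5893 0.2793 0.0239] ytool [0.996 0.091 0.001]
slide [ 0.2 -0.2  6.9] rot [ 0.001 -0.001  0.004] rows>= 0.1
```

{"api": "send_rows", "payload": {
  "motion": [
    {"claw": 0.1,"slide": [0,0,3],"delta_rot": [0,0,0]},
    {"claw": 0.1,"slide": [0,0,5],"delta_rot": [0,0,0]},
    {"claw": 0.1,"slide": [0,0,6],"delta_rot": [0,0,0]},
    {"claw": 0.1,"slide": [0,0,6.7],"delta_rot": [0,0,0]},
    {"claw": 0.1,"slide": [0,0,6.7],"delta_rot": [0,0,0]}
  ]
}}

```text
time: 25.05
position: [0.5887, 0.2791, 0.0172]
tool_rot: [-2.118, -2.32, -0.0]
ft_force: [-2.1, -0.7, 5.5]
grip_width: 0.693
grip_force: 14.9
```

{"api": "send_rows", "payload": {
  "motion": [
    {"claw": 0.6,"slide": [0,0,0],"delta_rot": [0,0,0]},
    {"claw": 0.8,"slide": [0,0,0],"delta_rot": [0,0,0]},
    {"claw": 1,"slide": [0,0,0],"delta_rot": [0,0,0]},
    {"claw": 1,"slide": [0,0,-20],"delta_rot": [0,0,0]},
    {"claw": 1,"slide": [0,0,-60],"delta_rot": [0,0,0]}
  ]
}}

```text
time: 25.55
position: [0.586, 0.2781, 0.0733]
tool_rot: [-2.117, -2.319, 0.011]
ft_force: [0.6, 0.7, -0.6]
grip_width: 0.981
grip_force: 0.0
```

{"api": "send_rows", "payload": {
  "motion": [
    {"claw": 1,"slide": [0,0,-50],"delta_rot": [0,0,0]},
    {"claw": 1,"slide": [0,0,-100],"delta_rot": [0,0,0]},
    {"claw": 1,"slide": [-30,0,-110],"delta_rot": [0,0,0]},
    {"claw": 1,"slide": [-80,-3,-110],"delta_rot": [0,0,0]},
    {"claw": 1,"slide": [-130,-4,-110],"delta_rot": [0,0,0]}
  ]
}}

```text
time: 26.05
position: [0.5968, 0.1489, 0.187]
tool_rot: [2.114, 2.322, 0.003]
ft_force: [0.5, -0.8, 0.1]
grip_width: 0.999
grip_force: 0.0
```

{"api": "send_rows", "payload": {
  "motion": [
    {"claw": 1,"slide": [-50,-1,0],"delta_rot": [0,0,0]},
    {"claw": 1,"slide": [-100,-2,0],"delta_rot": [0,0,0]},
    {"claw": 1,"slide": [-150,-3,0],"delta_rot": [0,0,0]},
    {"claw": 1,"slide": [-200,-4,0],"delta_rot": [0,0,0]},
    {"claw": 1,"slide": [-240,-5,0],"delta_rot": [0,0,0]}
  ]
}}

```text
time: 26.55
position: [0.6131, -0.0939, 0.1866]
tool_rot: [2.12, 2.317, 0.0]
ft_force: [0.9, -0.2, 1.6]
grip_width: 1.001
grip_force: 0.0
```

{"api": "send_rows", "payload": {
  "motion": [
    {"claw": 1,"slide": [-50,-1,0],"delta_rot": [0,0,0]},
    {"claw": 1,"slide": [-100,-2,0],"delta_rot": [0,0,0]},
    {"claw": 1,"slide": [-130,-5,0],"delta_rot": [0,0,0]},
    {"claw": 1,"slide": [-130,-5,0],"delta_rot": [0,0,0]},
    {"claw": 1,"slide": [-130,-5,0],"delta_rot": [0,0,0]}
  ]
}}

```text
time: 27.05
position: [0.6199, -0.2209, 0.186]
tool_rot: [-2.12, -2.318, -0.0]
ft_force: [-0.1, 1.3, 0.5]
grip_width: 1.002
grip_force: 0.0
```

```bash
python3 - <<'E'
from bench import ctrl
from h import *
d=ctrl.get_image("wrist")
u=proj(d,[.618,-.219,.07])[0].round().astype(int).tolist();p,i=fit(d,"blue",u,.018,"cup",68);print(u,p.round(4),i)
plan([(.618,-.2187,.058,5)])
E
```

```text
[322, 229] [ 0.6193 -0.2188  1.3235] 0.9561996608732514
t 27.1 at [ 0.6205 -0.2191  0.186 ] ytool [0.996 0.091 0.   ]
slide [  0.5  -2.4 128. ] rot [ 0.    -0.001  0.004] rows>= 2.6
```

{"api": "send_rows", "payload": {
  "motion": [
    {"claw": 1,"slide": [1,-2,45],"delta_rot": [0,0,0]},
    {"claw": 1,"slide": [1,-2,90],"delta_rot": [0,0,0]},
    {"claw": 1,"slide": [1,-2,120],"delta_rot": [0,0,0]},
    {"claw": 1,"slide": [1,-2,128],"delta_rot": [0,0,0]},
    {"claw": 1,"slide": [1,-2,128],"delta_rot": [0,0,0]}
  ]
}}

```text
time: 27.6
position: [0.6181, -0.2171, 0.0574]
tool_rot: [-2.114, -2.321, 0.001]
ft_force: [0.7, 0.3, 0.4]
grip_width: 0.997
grip_force: 0.0
```

{"api": "send_rows", "payload": {
  "motion": [
    {"claw": 1,"slide": [0,0,12],"delta_rot": [0,0,0]},
    {"claw": 1,"slide": [0,0,24],"delta_rot": [0,0,0]},
    {"claw": 1,"slide": [0,0,34],"delta_rot": [0,0,0]},
    {"claw": 1,"slide": [0,0,34],"delta_rot": [0,0,0]},
    {"claw": 1,"slide": [0,0,34],"delta_rot": [0,0,0]}
  ]
}}

```text
time: 28.1
position: [0.618, -0.2193, 0.0243]
tool_rot: [-2.118, -2.32, 0.0]
ft_force: [0.4, -0.8, -0.0]
grip_width: 0.999
grip_force: 0.0
```

{"api": "send_rows", "payload": {
  "motion": [
    {"claw": 0.3,"slide": [0,0,0],"delta_rot": [0,0,0]},
    {"claw": 0.2,"slide": [0,0,0],"delta_rot": [0,0,0]},
    {"claw": 0.1,"slide": [0,0,0],"delta_rot": [0,0,0]},
    {"claw": 0.1,"slide": [0,0,0],"delta_rot": [0,0,0]},
    {"claw": 0.1,"slide": [0,0,0],"delta_rot": [0,0,0]}
  ],
  "grip_force": 15
}}

```text
time: 28.6
position: [0.6185, -0.2192, 0.0246]
tool_rot: [2.118, 2.32, 0.001]
ft_force: [1.0, 0.5, 0.7]
grip_width: 0.679
grip_force: 14.8
```

```bash
python3 - <<'E'
from h import *
plan([(.619,-.220,.165,5),(.60,-.02,.165,5),(.583,.13,.165,5)])
E
```

```text
t 28.6 at [ 0.6185 -0.2192  0.0246] ytool [0.996 0.091 0.001]
slide [  -0.9    0.5 -140.4] rot [0.001 0.    0.004] rows>= 2.8
slide [200.9  -1.5   0. ] rot [0. 0. 0.] rows>= 4.0
slide [150.9  -3.9   0. ] rot [0. 0. 0.] rows>= 3.0
```

{"api": "send_rows", "payload": {
  "motion": [
    {"claw": 0.1,"slide": [0,0,-8],"delta_rot": [0,0,0]},
    {"claw": 0.1,"slide": [0,0,-18],"delta_rot": [0,0,0]},
    {"claw": 0.1,"slide": [0,0,-30],"delta_rot": [0,0,0]},
    {"claw": 0.1,"slide": [0,0,-45],"delta_rot": [0,0,0]},
    {"claw": 0.1,"slide": [0,0,-60],"delta_rot": [0,0,0]}
  ]
}}

```text
time: 29.1
position: [0.6183, -0.2194, 0.0861]
tool_rot: [2.118, 2.32, 0.001]
ft_force: [0.9, 0.4, -0.9]
grip_width: 0.676
grip_force: 14.8
```

{"api": "send_rows", "payload": {
  "motion": [
    {"claw": 0.1,"slide": [0,0,-25],"delta_rot": [0,0,0]},
    {"claw": 0.1,"slide": [0,0,-55],"delta_rot": [0,0,0]},
    {"claw": 0.1,"slide": [0,0,-80],"delta_rot": [0,0,0]},
    {"claw": 0.1,"slide": [0,0,-80],"delta_rot": [0,0,0]}
  ]
}}

```text
time: 29.5
position: [0.6205, -0.2208, 0.1698]
tool_rot: [2.113, 2.315, 0.006]
ft_force: [0.7, -0.2, -1.7]
grip_width: 0.68
grip_force: 14.8
```

{"api": "send_rows", "payload": {
  "motion": [
    {"claw": 0.1,"slide": [25,0,0],"delta_rot": [0,0,0]},
    {"claw": 0.1,"slide": [70,0,0],"delta_rot": [0,0,0]},
    {"claw": 0.1,"slide": [115,-1,0],"delta_rot": [0,0,0]},
    {"claw": 0.1,"slide": [160,-1,0],"delta_rot": [0,0,0]},
    {"claw": 0.1,"slide": [200,-1,0],"delta_rot": [0,0,0]}
  ]
}}

```text
time: 30.0
position: [0.5981, -0.0175, 0.164]
tool_rot: [-2.116, -2.32, -0.0]
ft_force: [0.3, 0.2, -1.5]
grip_width: 0.676
grip_force: 14.9
```

{"api": "send_rows", "payload": {
  "motion": [
    {"claw": 0.1,"slide": [45,-1,0],"delta_rot": [0,0,0]},
    {"claw": 0.1,"slide": [90,-2,0],"delta_rot": [0,0,0]},
    {"claw": 0.1,"slide": [130,-3,0],"delta_rot": [0,0,0]},
    {"claw": 0.1,"slide": [150,-4,0],"delta_rot": [0,0,0]},
    {"claw": 0.1,"slide": [150,-4,0],"delta_rot": [0,0,0]}
  ]
}}

```text
time: 30.5
position: [0.5799, 0.134, 0.1636]
tool_rot: [-2.108, -2.326, -0.0]
ft_force: [-0.3, 0.5, -1.1]
grip_width: 0.68
grip_force: 14.9
```

```bash
python3 - <<'E'
from bench import ctrl
from h import *
ctrl.get_image("wrist");ctrl.get_image("wrist")
plan([(.5818,.150,.045,5)])
E
```

```text
t 30.6 at [0.581  0.1282 0.1641] ytool [ 0.996  0.091 -0.001]
slide [ 21.7   2.8 119.1] rot [-0.001  0.001  0.004] rows>= 2.4
```

{"api": "send_rows", "payload": {
  "motion": [
    {"claw": 0.1,"slide": [11,1,20],"delta_rot": [0,0,0]},
    {"claw": 0.1,"slide": [22,2,55],"delta_rot": [0,0,0]},
    {"claw": 0.1,"slide": [22,2,90],"delta_rot": [0,0,0]},
    {"claw": 0.1,"slide": [22,2,112],"delta_rot": [0,0,0]},
    {"claw": 0.1,"slide": [22,2,120],"delta_rot": [0,0,0]}
  ]
}}

```text
time: 31.1
position: [0.5798, 0.1478, 0.0418]
tool_rot: [-2.121, -2.316, 0.008]
ft_force: [-0.1, -0.3, -2.2]
grip_width: 0.68
grip_force: 14.9
```

{"api": "send_rows", "payload": {
  "motion": [
    {"claw": 0.1,"slide": [0,0,10],"delta_rot": [0,0,0]},
    {"claw": 0.1,"slide": [0,0,18],"delta_rot": [0,0,0]},
    {"claw": 0.1,"slide": [0,0,21],"delta_rot": [0,0,0]},
    {"claw": 0.1,"slide": [0,0,21],"delta_rot": [0,0,0]},
    {"claw": 0.1,"slide": [0,0,21],"delta_rot": [0,0,0]}
  ]
}}

```text
time: 31.6
position: [0.5819, 0.1511, 0.0241]
tool_rot: [2.118, 2.32, 0.002]
ft_force: [0.3, 0.4, -0.9]
grip_width: 0.68
grip_force: 14.9
```

```bash
python3 - <<'E'
from h import *
plan([(.5818,.150,.0175,5)])
E
```

```text
t 31.6 at [0.5819 0.1511 0.0241] ytool [0.996 0.091 0.001]
slide [-1.1 -0.2  6.6] rot [ 0.001 -0.     0.004] rows>= 0.1
```

{"api": "send_rows", "payload": {
  "motion": [
    {"claw": 0.1,"slide": [-1,0,3],"delta_rot": [0,0,0]},
    {"claw": 0.1,"slide": [-1,0,5],"delta_rot": [0,0,0]},
    {"claw": 0.1,"slide": [-1,0,6],"delta_rot": [0,0,0]},
    {"claw": 0.1,"slide": [-1,0,6.6],"delta_rot": [0,0,0]},
    {"claw": 0.1,"slide": [-1,0,6.6],"delta_rot": [0,0,0]}
  ]
}}

```text
time: 32.1
position: [0.5814, 0.1499, 0.0175]
tool_rot: [-2.118, -2.32, -0.0]
ft_force: [-2.5, -0.6, 4.4]
grip_width: 0.684
grip_force: 14.9
```

Contact, so release, rise and back off to the side, clear of the tray in the top view.

{"api": "send_rows", "payload": {
  "motion": [
    {"claw": 0.6,"slide": [0,0,0],"delta_rot": [0,0,0]},
    {"claw": 0.8,"slide": [0,0,0],"delta_rot": [0,0,0]},
    {"claw": 1,"slide": [0,0,0],"delta_rot": [0,0,0]},
    {"claw": 1,"slide": [0,0,-20],"delta_rot": [0,0,0]},
    {"claw": 1,"slide": [0,0,-60],"delta_rot": [0,0,0]}
  ]
}}

```text
time: 32.6
position: [0.5787, 0.1494, 0.0743]
tool_rot: [-2.116, -2.319, 0.01]
ft_force: [0.9, -0.1, -0.7]
grip_width: 0.985
grip_force: 0.0
```

{"api": "send_rows", "payload": {
  "motion": [
    {"claw": 1,"slide": [0,0,-50],"delta_rot": [0,0,0]},
    {"claw": 1,"slide": [0,0,-100],"delta_rot": [0,0,0]},
    {"claw": 1,"slide": [-30,0,-130],"delta_rot": [0,0,0]},
    {"claw": 1,"slide": [-80,0,-130],"delta_rot": [0,0,0]},
    {"claw": 1,"slide": [-130,0,-130],"delta_rot": [0,0,0]}
  ]
}}

```text
time: 33.1
position: [0.5942, 0.0201, 0.2083]
tool_rot: [2.113, 2.322, 0.005]
ft_force: [0.8, 0.2, -0.8]
grip_width: 1.002
grip_force: 0.0
```

{"api": "send_rows", "payload": {
  "motion": [
    {"claw": 1,"slide": [-50,0,0],"delta_rot": [0,0,0]},
    {"claw": 1,"slide": [-100,0,0],"delta_rot": [0,0,0]},
    {"claw": 1,"slide": [-150,0,0],"delta_rot": [0,0,0]},
    {"claw": 1,"slide": [-150,0,0],"delta_rot": [0,0,0]},
    {"claw": 1,"slide": [-150,0,0],"delta_rot": [0,0,0]}
  ]
}}

```text
time: 33.6
position: [0.6064, -0.1311, 0.2066]
tool_rot: [2.123, 2.316, -0.0]
ft_force: [-0.6, 1.4, -0.5]
grip_width: 1.001
grip_force: 0.0
```

```bash
python3 - <<'E'
from bench import ctrl
from h import *
e=ctrl.get_image("top");s=ctrl.get_image("side")
for c,u in dict(red=(291,263),yellow=(240,259),green=(244,209),blue=(296,212)).items():
    p,i=fit(e,c,u,.006,"saucer",28);print(c,p[:2].round(4),round(i,3))
a=cv2.resize(e["color"][170:305,190:340],(400,360),interpolation=cv2.INTER_CUBIC);b=cv2.resize(s["color"][170:350,200:500-100+100],(400,240))
cv2.imwrite("pics/f.png",np.hstack([a,cv2.copyMakeBorder(b,0,120,0,0,cv2.BORDER_CONSTANT)]))
E
```

```text
red [0.4519 0.1594] 0.977
yellow [0.4643 0.2833] 0.978
green [0.5882 0.2782] 0.928
blue [0.581  0.1479] 0.957
```

View pics/f.png

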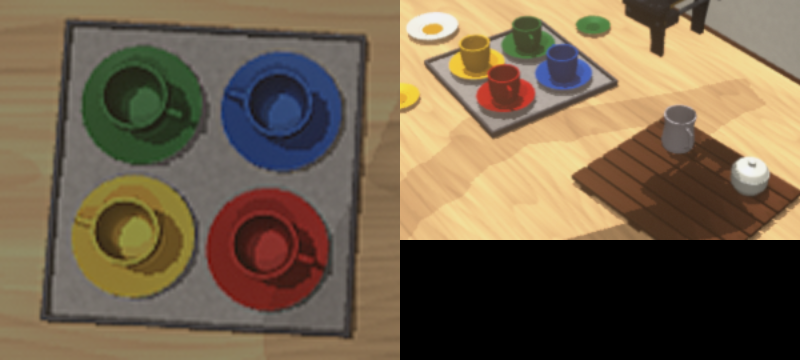

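All four cups stand upright in their saucers, and the saucers haven't moved. Last check: compare the observed rim centres (green (135,97), blue (278,104), yellow (127,233), red (265,245) in the crop) with the expected ones.

```bash
python3 - <<'E'
from bench import ctrl
from h import *
e=ctrl.get_image("top")
for c,P,o in(("red",(.4519,.1594),(265,245)),("yellow",(.4643,.2833),(127,233)),("green",(.5882,.2782),(135,97)),("blue",(.581,.1479),(278,104))):
    q=unproj(e,np.array(o)/2.667+[190,170],.069);print(c,((q-P)*1000).round(1),"mm")
E
```

```text
red [-2.5 -1.4] mm
yellow [-4.1 -2.5] mm
green [-4.6 -2. ] mm
blue [-3.9 -0.6] mm
```

```bash
python3 - <<'E'
from bench import ctrl
from h import *
e=ctrl.get_image("top");k=4.4;im=cv2.resize(e["color"][175:300,200:330],None,fx=k,fy=k,interpolation=cv2.INTER_CUBIC)
for P in((.4519,.1594),(.4643,.2833),(.5882,.2782),(.581,.1479)):
  for z,r,c in((.069,.031,(255,255,255)),(.02,.057,(255,0,255))):
    q=(proj(e,circ(*P,z,r))-[200,175]+.5)*k;cv2.polylines(im,[q.round().astype(int)],True,c,1)
cv2.imwrite("pics/g.png",im)
E
```

```text
(no output)
```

View pics/g.png

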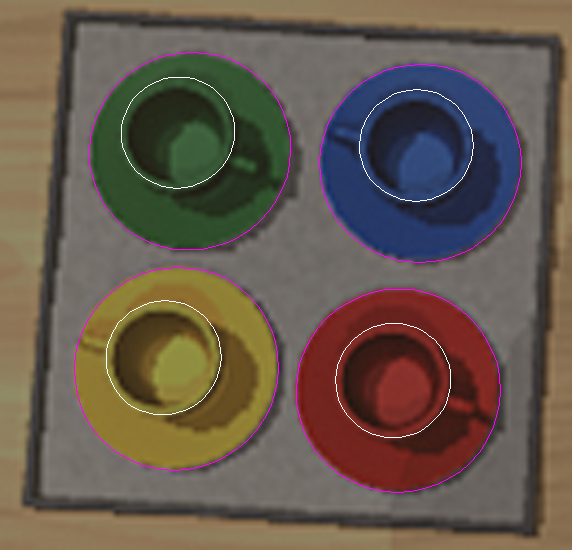

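The overlay of centred rims matches the cups to within about 2 mm, and the saucers are unmoved. Handing in.

```bash
python3 -c "
from bench import ctrl
print(ctrl.close_job())"
```

```text
the job is handed in; nothing more can be done
None
```

All four espresso cups stand upright on the saucers of their own colour, within about 2–3 mm of centre in the last pictures. The saucers, milk jug and sugar bowl are in their places. My first grasp closed at the rim and briefly tilted the yellow cup, which settled back upright. I handed the job in at about 34 s; no verdict came back.

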